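# Mount a horn antenna on its ball stand and lock it

### The arm

A 7-joint arm with a two-finger parallel gripper is mounted at the origin on the work surface. World frame = base frame: x ahead of the robot, y to its left, z up, the work surface at z = 0. Lengths are in mm, angles in rad, forces in N, time in s.
With the tool pointing down it reaches from about 425 to 875 mm from the base axis. Payload 4.7 kg.
Tool frame: the origin (TCP) lies midway between the tips of the shut fingers; the grasp point (between the pads) lies 19 mm behind it; y points along the fingers, z is the direction in which the jaws open and shut, and the axes are right-handed (so a half turn about y gives the same grasp; the last joint's range is limited). The gripper opens to 87 mm and grips with 3 to 60 N. Pads are 19 mm wide; open, the fingers measure 117 mm over their backs; the gripper's body (75 mm by 190 mm) begins 51 mm behind the grasp point.
Start: joints at [-1.208, 0.321, -0.07, 1.45, 0.023, 1.371, -0.057], TCP at [222.18, 610.871, 201.987] pointing down, gripper open.
Joint ranges: [-2.86, 2.86], [-0.3, 2.09], [-1.38, 1.24], [0.06, 2.45], [-1.56, 4.7], [0.09, 2.05], [-2.69, 2.69]. Speed limits (rad/s): [2.57, 2.57, 3.14, 3.14, 3.14, 3.14, 3.14].

### API

Orientations are given as a unit quaternion [x, y, z, w].
In Python, from workcell import monitor, viewer, job gives the robot as it stands.
- The arm moves only by the tool carry_out, never from a script. Its argument "increments" is one flat list of numbers, 7 for each row, row after row: the turn, a rotation vector about the tool's x, y, z in degrees, then the shift along the tool's x, y, z in mm, then the finger opening in mm, from 0 to 87. A call has 1 to 12 rows; each row shifts and turns the commanded pose from where the row before left it, along the tool's axes as they then stand; what a row does not reach is not made up. A row lasts 1/12 s, in which the tool goes at most 41.7 mm and 7.16 degrees, less where a joint would pass 70% of its speed; a pose out of reach is approached as far as the arm can. A call with a gripper value outside its range is refused whole. The fingers move at their own pace and stop on an object; "squeeze" is the grip in N (left out, the last holds). Time passes only in rows, so rows that do not move let the fingers close. It gives the time, the measured TCP pose, the force and the opening at its end, in the units of the state.
- monitor.get_state(): the state, without advancing time (a new reading comes with each control period).
- viewer.read_camera(name): name is "scene" or "top"; returns a dict with "pixels" (384x512x3 uint8, blue, green, red), "range_z" (384x512 float32, mm along the optical axis (not along the pixel's ray), 0 where there is no reading), "fovy" (degrees; the focal length in pixels is half the picture's height over the tangent of half this angle, whatever the lens; pixels are square), "cx", "cy" (the principal point, pixels), "position" and "attitude" of the camera in the world. Camera axes: x right, y down, z forward; pixel columns grow to the right and rows downward; lengths in mm; the calibration is good to about 2 mm. A picture is of the moment at which its call begins.
- job.hand_in(): hands the job in, once; it reports no verdict.
The state is a dict: "time": time; "joint_positions": joint angles; "joint_velocities": joint speeds; "effort": joint torques, N m; "tcp_pos": TCP position; "ee_rot": TCP orientation; "ft_force": force on the tool from outside, world axes, zero at the start; "wrist_torque": the same for the moment, N m; "grip_width": opening from 0.0 (shut) to 1.0 (fully open).
Only numpy, scipy, OpenCV 4.12 (cv2) and the standard library are available. Lean on these libraries where they do the work, as an engineer would, in place of code of your own. Each camera call takes 0.05 s, during which the arm holds its last target. There are 200 camera calls.

### The job

Raise the bail handle of the horn antenna's coupler, put the coupler on the ball of the stand with its foot on the rest, and push it fully home so that it stands level and flush on the seat. Then press the handle all the way down to lock it, and leave it standing free. Feel your way and push gently, never much harder than the parts need, and leave the other things on the bench where they are.

Things in the scene. Friction and masses are not known exactly. Their poses are not given: they have to be found in the camera images.
- coupler: Loose antenna coupler, bare aluminium, 0.6 kg, 230 mm long. Origin: on the socket axis, in the head's flat underside; z up, boom along -x. Head x -51 to +25, 50 mm wide, flat top at z = 54 mm. Boom: bar 30 mm wide (y), z 14 to 44, x -50 to -142 mm, with a foot (20 x 30 mm, underside z = 0) at x = -125 and a brass horn at x -142 to -204 mm. A steel bail handle straddles it.
- socket (a point): Middle of the socket, 26 mm above the coupler's origin: where the ball's centre is when home. Open below, 33 mm inside. Two sprung wedge shoes in it grip the 30 mm ball ever tighter over the last 10 mm: the coupler's weight alone does not seat it; it stays where it is pushed. With the handle down a pin blocks the socket.
- boom_grip (a point): Middle of the boom's section, at x = -75, y = 0, z = 29 mm of the coupler, near its centre of mass: the place to grip it across its 30 mm width (y).
- head_pad (a point): On the head's flat top, at x = -30, y = 0, z = 54 mm of the coupler: the place to push it home, free from above while the handle is fully raised. A push straight down, growing to 12 to 22 N, slides the socket over the ball until it stops hard on the seat; no more is then needed.
- pivot (a point): Hinge axis of the handle (parallel to the coupler's y), at x = 0, y = 0, z = 34 mm of the coupler.
- bar (a point): Middle of the handle's round cross bar, 10 mm across, parallel to the coupler's y, free for 56 mm between the side arms (8 mm thick, y = -32 and +32 mm). It circles the pivot at 80 mm: handle down it is at x = -69, z = 74 mm of the coupler (25 mm clear above the boom), fully raised at x = +23, z = 110 mm.
- handle (a joint): Handle angle t, rad: 0 fully down = locked, 1.35 fully raised (hard stops); bar at x = -80 cos(t + 0.524), z = 34 + 80 sin(t + 0.524) mm of the coupler. Friction keeps it where it is left; 2 to 4 N at the bar raise it, 5 to 12 N close it. The pin clears the ball above 0.6; with the coupler over 3 mm short of home the pin strikes the ball and the handle jams or goes hard.
- stand: Fixed ball stand: steel base plate 215 x 90 x 12 mm, a pillar with a round seat plate (66 mm across, top at 50 mm) and a 30 mm steel ball above it, and a second pillar with a flat rest plate. Origin on the bench under the ball; z up, -x towards the rest. Home, the coupler's origin is on the seat, its foot on the rest, its axes parallel to the stand's.
- ball_stud: Steel ball stud fixed on the seat plate: boss 26 mm across and 8 mm high, neck 14 mm across, ball 30 mm across. Origin in the middle of its foot, at the centre of the seat plate's top.
- seat (a point): Centre of the seat plate's top, 50 mm above the stand's origin: where the coupler's origin goes.
- ball (a point): Centre of the 30 mm ball, 26 mm above the seat.
- rest (a point): Centre of the top of the rest plate (36 x 50 mm), 125 mm from the ball axis along the stand's -x, at the seat's height: for the coupler's foot.
- filter_block: bystander: small milled aluminium block 50 x 40 x 18 mm with a brass connector at either end, lying flat; origin under its centre
- tape_roll: bystander: roll of paper tape 90 mm across, 24 mm high, lying flat; origin under its centre
- wrench: bystander: steel open-ended wrench lying flat; origin under its middle
- screwdriver: bystander: screwdriver lying flat; origin under its middle
- dust_cap: bystander: blue plastic connector cap 24 mm across, 22 mm high, upright; origin under its centre
- attenuator: bystander: steel stepped cylinder 22 mm across, 42 mm high, upright; origin under its centre
- cleaner: bystander: white bottle 52 mm across, 130 mm high; origin under its centre
Mind the look-alikes: they are no part of the job. What is shaped like the coupler but green or orange is not meant.

How it is judged:
By the outcome, as a careful person would: the job done as asked, in the order asked, and still so for the second after the job is handed in, with the robot touching nothing.
It also fails if it takes over 72 s, if anything falls off the work surface, if the arm or the gripper's body presses on something with over 40 N, if the wrist force passes 120 N, or if a joint passes its speed limit or range.

## Working session

There is one attempt and no reset: what is moved stays moved. The work goes in short steps, Python scripts to look and compute and a tool call to move; the robot and the scene stay as the last step left them, time stands still between calls to the robot, and variables do not carry over. Pictures are saved under pics/ and viewed, about 8 in all and at most 12, crops included, and the job is handed in when it is done.

Besides the shell and the picture viewer there is one more tool, called after "Request:" as name(argument=value, ...) on one line, values as JSON. carry_out: Moves the arm, as the interface text tells. Its arguments: {"type":"object","properties":{"increments":{"type":"array","items":{"type":"number"}},"squeeze":{"type":"number"}},"required":["increments"]}

```bash
mkdir -p pics; cat > h.py <<'E'
import numpy as np, cv2
from scipy.spatial.transform import Rotation as R
from workcell import monitor, viewer, job
def cam(n):
    c=viewer.read_camera(n); c['f']=192/np.tan(np.radians(c['fovy'])/2); 
    a=np.array(c['attitude']); c['R']=R.from_quat(a).as_matrix() if a.size==4 else a.reshape(3,3)
    return c
def pts(c):
    d=c['range_z']; v,u=np.mgrid[0:384,0:512]
    P=np.stack([(u-c['cx'])/c['f']*d,(v-c['cy'])/c['f']*d,d],-1)
    return P@c['R'].T+np.array(c['position'])
E
python3 - <<'E'
from h import *
s=monitor.get_state(); print(s)
a=cam('scene');b=cam('top')
for n,c in(('scene',a),('top',b)):
    print(n,c['f'],c['cx'],c['cy'],c['position'],c['attitude'],(c['range_z']==0).mean())
    cv2.imwrite(f'pics/{n}1.png',cv2.resize(c['pixels'],(800,600)))
    np.savez(f'{n}1.npz',P=pts(c),px=c['pixels'])
E
```

```text
{'time': 0.0, 'joint_positions': array([-1.20790487,  0.32183005, -0.07011491,  1.45169948,  0.02257583,
        1.3707888 , -0.05690681]), 'joint_velocities': array([-0.00073818, -0.00094538,  0.00053201, -0.00047248,  0.00236983,
        0.001347  ,  0.00166379]), 'effort': array([ 3.87464306e-04, -4.91284096e+01, -4.03589364e-01, -3.12527239e+01,
       -6.37747790e-02,  4.37710178e-02,  1.87242508e-04]), 'tcp_pos': array([221.96154959, 610.28491509, 200.84491276]), 'ee_rot': array([ 0.69706232, -0.12277129,  0.12257962, -0.69570509]), 'ft_force': array([-0.32666617,  0.82305435,  0.25232133]), 'wrist_torque': array([ 0.0124105 ,  0.01797759, -0.01564669]), 'grip_width': 0.9952769266205973}
scene 410.85101228241825 253.47498516455914 192.0539438714897 [1499.80504861  406.5185047   808.42884241] [ 0.5008783   0.73680046 -0.37066514 -0.26239924] 0.0038808186848958335
top 399.3067159735325 252.2417709151887 194.94020304690727 [ 359.71006418   14.84428272 1368.33265045] [-0.70453658  0.70642307 -0.04866829  0.04718103] 0.004094441731770833
```

View pics/top1.png

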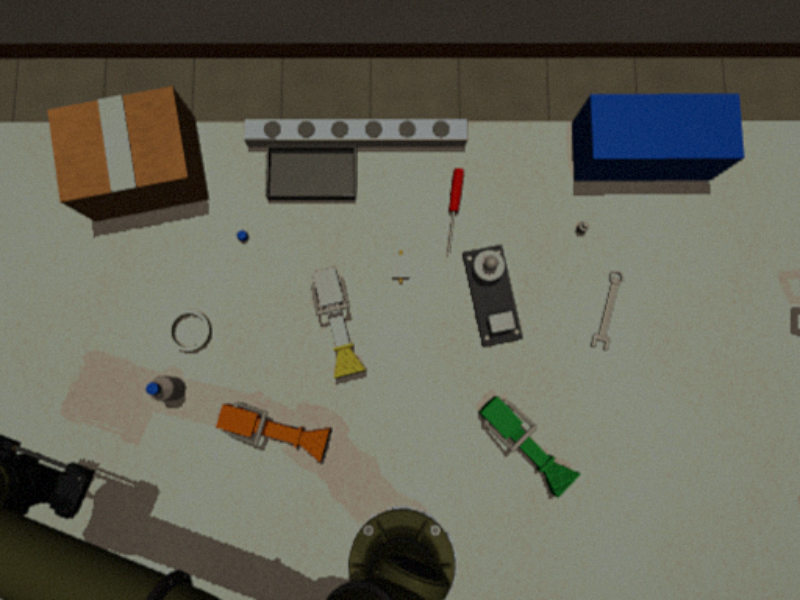

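View pics/scene1.png

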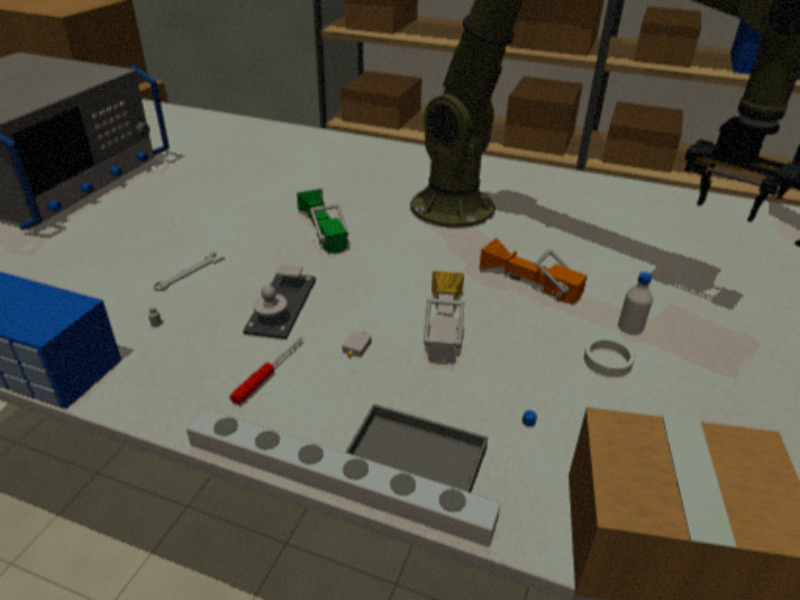

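The top view shows the bare coupler at about (330,290) with its horn at (348,365), and the handle looks down. The stand's ball is at (488,262) and its rest at (502,322). The scene view agrees.

```bash
python3 - <<'E'
from h import *
d=np.load('top1.npz');P=d['P'];px=d['px']
s=1.5625
def box(x0,x1,y0,y1):
    return P[int(y0/s):int(y1/s),int(x0/s):int(x1/s)].reshape(-1,3)
print('bench z',np.median(box(380,440,330,380)[:,2]))
def line(Q):
    m=Q[:,:2].mean(0);w,v=np.linalg.eigh(np.cov((Q[:,:2]-m).T));return v[:,1],np.degrees(np.arctan2(v[1,1],v[0,1]))
c=box(300,375,255,390)
for lo,hi in((20,40),(40,49),(50,60),(60,90),(90,130)):
    Q=c[(c[:,2]>lo)&(c[:,2]<hi)]
    if len(Q)>3: print('coup',lo,hi,len(Q),Q.mean(0).round(1),Q.min(0).round(),Q.max(0).round(),line(Q))
print(c[c[:,2]>60].round())
st=box(455,530,235,350)
for lo,hi in((8,18),(44,58),(70,100)):
    Q=st[(st[:,2]>lo)&(st[:,2]<hi)]
    print('st',lo,hi,len(Q),Q.mean(0).round(1),Q.min(0).round(),Q.max(0).round(),line(Q))
for n,b in(('rest',(485,520,306,338)),('seat',(465,512,240,285))):
    q=box(*b);q=q[(q[:,2]>44)&(q[:,2]<58)];print(n,len(q),q.mean(0),cv2.minAreaRect(q[:,:2].astype(np.float32)))
# horn
h=cv2.cvtColor(px,cv2.COLOR_BGR2HSV);m=(h[...,0]>20)&(h[...,0]<35)&(h[...,1]>120)
m[:,:190]=0;m[:,240:]=0;m[:225]=0;m[250:]=0
q=P[m];print('horn',len(q),q.mean(0))
cr=cv2.resize(px[155:260,185:345],(800,525),interpolation=cv2.INTER_CUBIC);cv2.imwrite('pics/crop1.png',cr)
E
```

```text
bench z 1.0392147997083612
coup 20 40 41 [513.7 130.2  32.6] [388.  73.  20.] [617. 191.  40.] (array([-0.94959098, -0.31349159]), np.float64(-161.7302233462421))
coup 40 49 294 [493.1 131.2  45. ] [391.  79.  40.] [618. 191.  49.] (array([-0.96796168, -0.25109797]), np.float64(-165.457506019929))
coup 50 60 503 [523.3 139.1  54.9] [387.  75.  50.] [621. 186.  60.] (array([-0.96958801, -0.2447429 ]), np.float64(-165.83335980468755))
coup 60 90 147 [506.  134.   73.7] [390.  78.  60.] [612. 181.  89.] (array([-0.95882319, -0.28400368]), np.float64(-163.50069690325319))
[[ 360.   15. 1368.]
 [ 360.   15. 1368.]
 [ 612.  176.   60.]
 [ 598.  175.   63.]
 [ 360.   15. 1368.]
 [ 360.   15. 1368.]
 [ 588.  165.   63.]
 [ 589.  152.   61.]
 [ 572.  139.   61.]
 [ 571.  115.   64.]
 [ 360.   15. 1368.]
 [ 568.  122.   62.]
 [ 568.  118.   64.]
 [ 565.  145.   60.]
 [ 564.  118.   66.]
 [ 564.  115.   67.]
 [ 561.  118.   64.]
 [ 561.  115.   67.]
 [ 558.  165.   62.]
 [ 556.  118.   73.]
 [ 556.  114.   73.]
 [ 558.  112.   66.]
 [ 555.  178.   63.]
 [ 554.  118.   69.]
 [ 553.  114.   75.]

[... 3096 characters left out ...]
961, -0.22053257]), np.float64(-167.25968493565097))
st 44 58 392 [ 575.4 -201.6   51.1] [ 485. -243.   44.] [ 659. -162.   58.] (array([-0.97861394, -0.20570551]), np.float64(-168.12919818167694))
st 70 100 65 [ 625.7 -190.7   86.9] [ 613. -204.   75.] [ 641. -178.   94.] (array([-0.63548717,  0.77211143]), np.float64(129.45612642467177))
rest 162 [ 504.55378126 -216.48424555   51.2859497 ] ((504.4796447753906, -216.17550659179688), (35.1801872253418, 50.10210037231445), 11.028867721557617)
seat 230 [ 625.22211428 -191.18012253   50.99682181] ((627.1923217773438, -192.758056640625), (61.591007232666016, 63.65687561035156), 86.73838806152344)
horn 235 [413.32917008 111.14852448  59.1672348 ]
```

View pics/crop1.png

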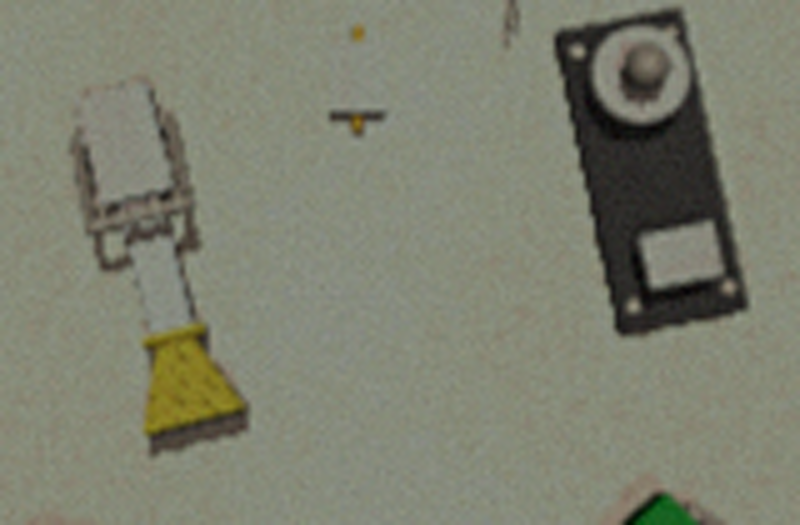

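```bash
python3 - <<'E'
from h import *
d=np.load('top1.npz');P=d['P'];px=d['px'];s=1.5625
c=P[int(255/s):int(390/s),int(300/s):int(375/s)].reshape(-1,3)
R2=lambda q:cv2.minAreaRect(q[:,:2].astype(np.float32))
h=c[(c[:,2]>49)&(c[:,2]<61)&(c[:,0]>555)];print('head',R2(h),np.median(h,0),np.median(h[:,2]))
# boom: points z 40-49, x in 450..505 central
b=c[(c[:,2]>38)&(c[:,2]<51)&(c[:,0]>445)&(c[:,0]<512)];print('boom',len(b),np.median(b,0))
for x0 in range(445,512,10):
    q=b[(b[:,0]>=x0)&(b[:,0]<x0+10)]
    if len(q): print(x0,len(q),q[:,0].mean().round(1),q[:,1].min().round(1),q[:,1].max().round(1))
v,vy,x,y=cv2.fitLine(b[:,:2].astype(np.float32),cv2.DIST_HUBER,0,.01,.01).ravel();print('ang',np.degrees(np.arctan2(vy,v)),x,y)
k=c[(c[:,2]>76)&(c[:,2]<95)&(c[:,0]<541)];print('bar',R2(k),k.mean(0))
hs=cv2.cvtColor(px,cv2.COLOR_BGR2HSV);m=(hs[...,0]>20)&(hs[...,0]<35)&(hs[...,1]>120)
m[:,:190]=0;m[:,240:]=0;m[:215]=0;m[250:]=0
q=P[m];q=q[q[:,2]<500];print('horn',R2(q),q.mean(0),q.max(0))
print('head->horn ang')
E
```

```text
head ((588.1175537109375, 150.87713623046875), (65.6039810180664, 70.88855743408203), 0.1894361674785614) [582.89632407 152.97936215  54.63577841] 54.63577841304618
boom 180 [479.98861929 128.6827734   44.96413547]
445 20 449.3 105.6 141.5
455 29 460.1 102.0 138.6
465 28 470.0 109.2 139.2
475 27 480.1 112.2 142.8
485 29 490.1 115.5 145.5
495 28 500.2 118.8 149.5
505 19 508.4 119.5 149.3
ang 22.044199 479.86368 127.67165
bar ((531.7265625, 141.28244018554688), (16.325138092041016, 70.1139907836914), 13.822494506835938) [528.2760653  142.85024295  83.325097  ]
horn ((424.05804443359375, 113.16766357421875), (60.57818603515625, 65.2361831665039), 14.450892448425293) [418.97056565 112.65324246  52.19608434] [456.61811049 142.98424346  65.77874066]
head->horn ang
```

```bash
cat >> h.py <<'E'
def plan(target,jaw,s=None):
    "tool-axis turn (deg about y) and shift after it, for TCP target and jaw yaw (deg, mod 180)"
    s=s or monitor.get_state(); M=R.from_quat(s['ee_rot']); A=M.as_matrix()
    cur=np.degrees(np.arctan2(A[1,2],A[0,2])); dy=(jaw-cur+90)%180-90
    rv=R.from_euler('z',dy,degrees=True)
    want=R.from_matrix(np.column_stack([np.cross([0,0,-1],[np.cos(np.radians(cur+dy)),np.sin(np.radians(cur+dy)),0]),[0,0,-1],[np.cos(np.radians(cur+dy)),np.sin(np.radians(cur+dy)),0]]))
    print('t',s['time'],'tcp',s['tcp_pos'].round(1),'jaw',cur.round(1),'y-axis',A[:,1].round(3),'F',s['ft_force'].round(1),'q7',s['joint_positions'][6].round(2))
    print(' turn',np.degrees((M.inv()*want).as_rotvec()).round(2),'shift',want.inv().apply(np.array(target)-s['tcp_pos']).round(1),'|world d|',(np.array(target)-s['tcp_pos']).round(1))
E
python3 - <<'E'
from h import *
plan([528,142.5,150],14.2)
E
```

```text
t 0.1 tcp [222.  610.3 200.9] jaw 70.0 y-axis [-0.    -0.002 -1.   ] F [0.2 0.6 0.8] q7 -0.06
 turn [ 0.09 55.82  0.06] shift [528.6  50.9 181.9] |world d| [ 306.  -467.8  -50.9]
```

Request:
carry_out(increments=[0, 7, 0, 0, 0, 0, 40, 0, 7, 0, 0, 0, 0, 40, 0, 7, 0, 0, 0, 0, 40, 0, 7, 0, 0, 0, 0, 40, 0, 7, 0, 0, 0, 0, 40, 0, 7, 0, 0, 0, 0, 40, 0, 7, 0, 0, 0, 0, 40, 0, 7, 0, 0, 0, 0, 40], squeeze=8)

```text
time: 0.77
tcp_pos: [222.0, 610.5, 201.3]
ee_rot: [0.556, -0.437, 0.437, -0.556]
ft_force: [-0.1, 0.3, 0.1]
grip_width: 0.507
```

Request:
carry_out(increments=[0, 0, 0, 33, 0, 11, 40, 0, 0, 0, 33, 0, 11, 40, 0, 0, 0, 33, 0, 11, 40, 0, 0, 0, 33, 0, 11, 40, 0, 0, 0, 33, 0, 11, 40, 0, 0, 0, 33, 0, 11, 40, 0, 0, 0, 33, 0, 11, 40, 0, 0, 0, 33, 0, 11, 40, 0, 0, 0, 33, 0, 11, 40, 0, 0, 0, 33, 0, 11, 40, 0, 0, 0, 33, 0, 11, 40, 0, 0, 0, 33, 0, 11, 40])

```text
time: 1.77
tcp_pos: [446.6, 256.9, 201.7]
ee_rot: [0.557, -0.435, 0.435, -0.557]
ft_force: [0.5, 0.5, -0.4]
grip_width: 0.458
```

```bash
python3 - <<'E'
from h import *
plan([528,142.5,140],14.2)
E
```

```text
t 1.7667 tcp [446.6 256.9 201.7] jaw 14.0 y-axis [-0. -0. -1.] F [ 0.5  0.5 -0.4] q7 -0.32
 turn [ 0.02 -0.18 -0.  ] shift [130.9  61.7  50.9] |world d| [  81.4 -114.4  -61.7]
```

Request:
carry_out(increments=[0, 0, 0, 22, 10, 8.5, 40, 0, 0, 0, 22, 10, 8.5, 40, 0, 0, 0, 22, 10, 8.5, 40, 0, 0, 0, 22, 10, 8.5, 40, 0, 0, 0, 22, 10, 8.5, 40, 0, 0, 0, 21, 12, 8.5, 40, 0, 0, 0, 0, 0, 0, 40, 0, 0, 0, 0, 0, 0, 40, 0, 0, 0, 0, 0, 0, 40])

```text
time: 2.52
tcp_pos: [526.9, 144.6, 139.8]
ee_rot: [0.557, -0.435, 0.435, -0.557]
ft_force: [-0.1, 0.2, 0.9]
grip_width: 0.459
```

```bash
python3 - <<'E'
from h import *
plan([528,142.5,66],14.2)
c=cam('scene');px=c['pixels']
cr=cv2.resize(px[110:240,230:390],(800,650)[:2] if 0 else (738,600),interpolation=cv2.INTER_CUBIC);cv2.imwrite('pics/sc2.png',cr)
E
```

```text
t 2.5167 tcp [526.9 144.6 139.8] jaw 14.0 y-axis [-0.001  0.    -1.   ] F [-0.1  0.2  0.9] q7 -0.01
 turn [ 0.03 -0.16 -0.03] shift [ 2.3 73.8  0.5] |world d| [  1.1  -2.1 -73.8]
```

View pics/sc2.png

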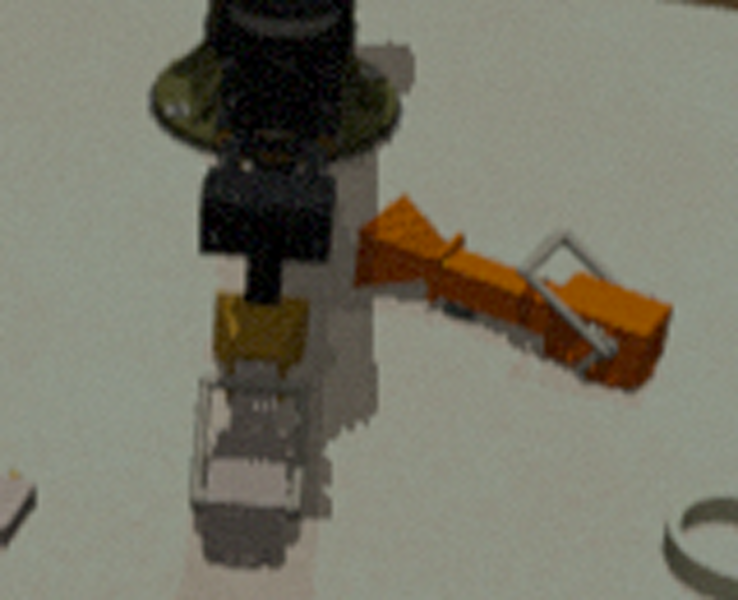

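Gripper is above and centred on the bar (at (255,380) in the crop). I'll lower the fingers around it.

Request:
carry_out(increments=[0, 0, 0, 2, 20, 0, 40, 0, 0, 0, 0, 20, 0, 40, 0, 0, 0, 0, 15, 0, 40, 0, 0, 0, 0, 10, 0, 40, 0, 0, 0, 0, 9, 0, 40, 0, 0, 0, 0, 0, 0, 40, 0, 0, 0, 0, 0, 0, 40])

```text
time: 3.15
tcp_pos: [527.9, 142.5, 66.2]
ee_rot: [-0.557, 0.435, -0.435, 0.558]
ft_force: [0.3, 0.1, 1.0]
grip_width: 0.461
```

Request:
carry_out(increments=[0, 0, 0, 0, 0, 0, 26, 0, 0, 0, 0, 0, 0, 20, 0, 0, 0, 0, 0, 0, 16, 0, 0, 0, 0, 0, 0, 13, 0, 0, 0, 0, 0, 0, 11, 0, 0, 0, 0, 0, 0, 8, 0, 0, 0, 0, 0, 0, 6, 0, 0, 0, 0, 0, 0, 6], squeeze=8)

```text
time: 3.82
tcp_pos: [527.9, 141.9, 66.0]
ee_rot: [-0.557, 0.435, -0.435, 0.557]
ft_force: [-0.2, 0.1, -0.8]
grip_width: 0.081
```

```bash
python3 - <<'E'
from h import *
plan([528,142.5,66],14.2);print(monitor.get_state()['grip_width']*87)
E
```

```text
t 3.8167 tcp [527.9 141.9  66. ] jaw 14.0 y-axis [ 0.  0. -1.] F [-0.2  0.1 -0.8] q7 0.03
 turn [-0.01 -0.19 -0.  ] shift [-0.5  0.   0.3] |world d| [ 0.1  0.6 -0. ]
7.020682289357753
```

Request:
carry_out(increments=[0, 0, 0, 0, 0, 0, 4, 0, 0, 0, 0, 0, 0, 4, 0, 0, 0, 0, 0, 0, 4])

```text
time: 4.07
tcp_pos: [527.9, 141.9, 66.0]
ee_rot: [-0.557, 0.435, -0.435, 0.557]
ft_force: [0.3, 0.0, -0.1]
grip_width: 0.048
```

```bash
python3 - <<'E'
from h import *
c=cam('scene');px=c['pixels']
cv2.imwrite('pics/sc3.png',cv2.resize(px[140:230,250:360],(733,600),interpolation=cv2.INTER_CUBIC))
E
```

```text
(no output)
```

View pics/sc3.png

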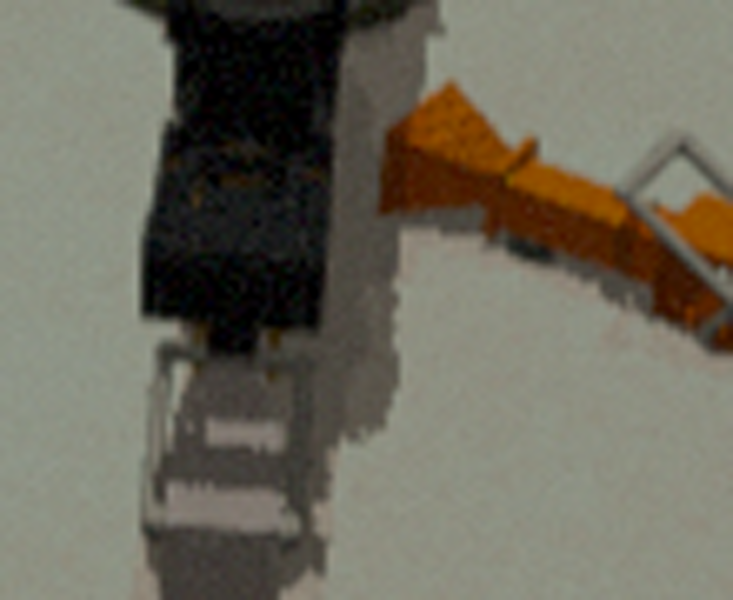

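The fingers shut to 4 mm, so the bar isn't between them. I'll locate it with the scene camera's depth.

```bash
python3 - <<'E'
from h import *
c=cam('scene');P=pts(c)
o=np.array([594,157,0]);a=np.radians(14.2);ex=np.array([np.cos(a),np.sin(a),0]);ey=np.array([-np.sin(a),np.cos(a),0])
def loc(q): q=q-o; return np.stack([q@ex,q@ey,q[...,2]],-1)
L=loc(P)
m=(abs(L[...,1])<50)&(L[...,0]>-110)&(L[...,0]<40)&(L[...,2]>61)&(L[...,2]<130)
v,u=np.nonzero(m)
for U,V,l in zip(u,v,L[m].round(0)): 
    if V>=186 and (l[0]>-75): print(U,V,l.astype(int).tolist(),end=' ')
t=np.array(monitor.get_state()['tcp_pos']);print('\ntcp',loc(t))
q=(t-c['position'])@c['R'];print('proj',q[:2]/q[2]*c['f']+[c['cx'],c['cy']])
h=(abs(L[...,2]-54.5)<4)&(abs(L[...,1])<40)&(L[...,0]>-60)&(L[...,0]<40)
print('head',L[h].mean(0),np.percentile(L[h],[3,97],axis=0))
E
```

```text
281 189 [-56, -8, 101] 282 189 [-52, -5, 104] 283 189 [-54, -2, 103] 281 190 [-60, -8, 95] 282 190 [-56, -5, 98] 283 190 [-57, -2, 97] 284 190 [-55, 1, 99] 285 190 [-55, 4, 99] 286 190 [-58, 7, 98] 287 190 [-57, 10, 99] 288 190 [-55, 13, 100] 274 191 [-72, -29, 80] 281 191 [-57, -8, 93] 282 191 [-57, -5, 94] 283 191 [-53, -2, 96] 284 191 [-53, 1, 97] 285 191 [-57, 4, 95] 286 191 [-57, 7, 95] 287 191 [-57, 10, 95] 288 191 [-53, 13, 98] 273 192 [-67, -32, 80] 274 192 [-63, -29, 83] 275 192 [-66, -26, 81] 276 192 [-64, -23, 83] 277 192 [-66, -20, 82] 278 192 [-64, -17, 84] 279 192 [-67, -14, 82] 280 192 [-67, -11, 82] 281 192 [-55, -8, 90] 282 192 [-56, -5, 90] 283 192 [-56, -2, 91] 284 192 [-56, 1, 91] 285 192 [-58, 4, 90] 286 192 [-57, 7, 91] 287 192 [-53, 10, 94] 288 192 [-57, 13, 91] 273 193 [-65, -32, 77] 274 193 [-65, -29, 78] 275 193 [-61, -25, 81] 276 193 [-61, -23, 81] 278 193 [-61, -16, 82] 279 193 [-62, -14, 81] 280 193 [-64, -11, 80] 281 193 [-61, -8, 83] 282 193 [-55, -4, 87] 283 193 [-56, -1, 87] 284 193 [-53, 2, 90] 285 193 [-55, 5, 89] 286 193 [-58, 7, 87] 287 193 [-57, 
[... 1653 characters left out ...]
274 200 [-44, -27, 67] 294 200 [-49, 33, 70] 295 200 [-45, 36, 73] 296 200 [-54, 39, 66] 273 201 [-41, -29, 65] 274 201 [-44, -26, 63] 294 201 [-49, 33, 66] 295 201 [-46, 36, 69] 296 201 [-49, 39, 67] 273 202 [-40, -29, 62] 274 202 [-39, -26, 63] 294 202 [-46, 33, 64] 295 202 [-43, 36, 67] 296 202 [-49, 39, 63] 272 203 [-36, -32, 62] 273 203 [-34, -29, 63] 294 203 [-41, 34, 64] 295 203 [-45, 37, 62] 296 203 [-45, 40, 62] 294 204 [-40, 34, 61] 295 204 [-39, 37, 63] 294 205 [-34, 34, 62] 
tcp [-67.79267176   1.62854418  65.98974578]
proj [283.85429538 196.41885103]
head [-13.17622816   3.56995316  53.1503294 ] [[-47.41071634 -27.51716831  50.82210047]
 [ 24.2787108   30.23656452  56.72320375]]
```

```bash
python3 - <<'E'
from h import *
c=cam('scene');P=pts(c)
o=np.array([594,157,0]);a=np.radians(14.2);ex=np.array([np.cos(a),np.sin(a),0]);ey=np.array([-np.sin(a),np.cos(a),0])
q=P-o;L=np.stack([q@ex,q@ey,q[...,2]],-1)
for V in range(174,200): print(V,[L[V,U].round().astype(int).tolist() for U in (278,282,284,286,291)])
E
```

```text
174 [[11, -17, 198], [8, -6, 196], [11, -1, 199], [6, 4, 196], [6, 18, 197]]
175 [[20, -17, 200], [17, -6, 199], [14, -1, 198], [13, 5, 197], [12, 18, 198]]
176 [[25, -16, 200], [22, -6, 199], [19, 0, 198], [21, 5, 199], [15, 18, 197]]
177 [[28, -16, 199], [23, -5, 197], [25, 0, 199], [24, 5, 199], [23, 18, 199]]
178 [[26, -16, 194], [30, -5, 198], [28, 0, 198], [27, 5, 197], [24, 19, 196]]
179 [[28, -16, 193], [30, -5, 195], [24, 0, 191], [30, 6, 196], [26, 19, 195]]
180 [[27, -15, 189], [28, -5, 191], [30, 1, 192], [31, 6, 194], [27, 19, 192]]
181 [[28, -15, 186], [25, -5, 185], [27, 1, 187], [30, 6, 189], [26, 19, 188]]
182 [[24, -15, 180], [24, -5, 181], [25, 1, 182], [26, 6, 184], [26, 20, 185]]
183 [[21, -15, 175], [26, -4, 179], [27, 1, 181], [26, 6, 180], [27, 20, 182]]
184 [[21, -15, 172], [20, -4, 172], [21, 1, 173], [23, 7, 175], [19, 20, 174]]
185 [[22, -15, 169], [21, -4, 170], [19, 1, 168], [17, 7, 168], [21, 20, 172]]
186 [[22, -15, 166], [18, -4, 164], [20, 2, 166], [22, 7, 168], [23, 20, 170]]
187 [[19, -15, 160], [21, -4, 163], [24, 2, 165], [24, 7, 166], [20, 21, 1
[... 270 characters left out ...]
7, -5, 93], [-55, 1, 96], [-57, 7, 95], [-144, 22, 34]]
192 [[-64, -17, 83], [-57, -5, 90], [-51, 1, 94], [-53, 7, 93], [-140, 22, 33]]
193 [[-62, -17, 81], [-56, -4, 87], [-57, 2, 86], [-55, 7, 89], [-67, 22, 82]]
194 [[-61, -16, 78], [-66, -4, 76], [-61, 2, 80], [-60, 8, 81], [-63, 23, 81]]
195 [[-165, -20, -2], [-108, -5, 41], [-64, 2, 74], [-62, 8, 76], [-65, 23, 76]]
196 [[-158, -19, -1], [-100, -5, 43], [-101, 1, 43], [-105, 8, 41], [-147, 23, 12]]
197 [[-153, -19, -1], [-97, -5, 41], [-96, 2, 43], [-95, 8, 45], [-140, 24, 12]]
198 [[-145, -19, 0], [-90, -4, 43], [-92, 2, 42], [-91, 8, 43], [-153, 24, -1]]
199 [[-143, -18, -2], [-87, -4, 41], [-87, 2, 42], [-90, 8, 41], [-149, 24, -2]]
```

The finger tips seem to end at about z = 85, above the bar (top about 82), even though the TCP reads 66. I'll feel for the bar with the fingers shut.

Request:
carry_out(increments=[0, 0, 0, 0, 1, 0, 2, 0, 0, 0, 0, 1, 0, 2, 0, 0, 0, 0, 0, 0, 2])

```text
time: 4.47
tcp_pos: [527.7, 141.9, 63.7]
ee_rot: [0.557, -0.435, 0.435, -0.557]
ft_force: [-0.0, -0.1, -0.8]
grip_width: 0.023
```

Request:
carry_out(increments=[0, 0, 0, 0, 1, 0, 2, 0, 0, 0, 0, 1, 0, 2, 0, 0, 0, 0, 0, 0, 2])

```text
time: 4.72
tcp_pos: [527.3, 141.8, 62.4]
ee_rot: [0.558, -0.436, 0.435, -0.557]
ft_force: [-3.0, -0.4, 5.4]
grip_width: 0.022
```

Request:
carry_out(increments=[0, 0, 0, 0, 1, 0, 2, 0, 0, 0, 0, 1, 0, 2, 0, 0, 0, 0, 0, 0, 2])

```text
time: 4.97
tcp_pos: [525.9, 141.5, 60.3]
ee_rot: [0.558, -0.436, 0.434, -0.556]
ft_force: [-6.2, -1.5, 9.5]
grip_width: 0.023
```

The tips touched the bar's top with the TCP reading about 63, so the real tips sit about 19 mm higher than the reported TCP. I'll back off, open, then go down again allowing for that.

Request:
carry_out(increments=[0, 0, 0, 0, -8, 2, 2, 0, 0, 0, 0, 0, 2, 36, 0, 0, 0, 0, 0, 0, 36, 0, 0, 0, 0, 0, 0, 36, 0, 0, 0, 0, 0, 0, 36, 0, 0, 0, 0, 0, 0, 36, 0, 0, 0, 0, 0, 0, 36])

```text
time: 5.55
tcp_pos: [531.6, 142.9, 67.8]
ee_rot: [0.557, -0.435, 0.435, -0.557]
ft_force: [1.0, -0.7, -0.4]
grip_width: 0.369
```

Request:
carry_out(increments=[0, 0, 0, 0, 4, 0, 36, 0, 0, 0, 0, 4, 0, 36, 0, 0, 0, 0, 4, 0, 36, 0, 0, 0, 0, 4, 0, 36, 0, 0, 0, 0, 3, 0, 36, 0, 0, 0, 0, 0, 0, 36])

```text
time: 6.05
tcp_pos: [531.1, 142.7, 48.0]
ee_rot: [0.558, -0.436, 0.435, -0.557]
ft_force: [-0.8, 0.1, -0.4]
grip_width: 0.413
```

No contact on the way down. Closing on the bar.

Request:
carry_out(increments=[0, 0, 0, 0, 0, 0, 28, 0, 0, 0, 0, 0, 0, 22, 0, 0, 0, 0, 0, 0, 18, 0, 0, 0, 0, 0, 0, 15, 0, 0, 0, 0, 0, 0, 12, 0, 0, 0, 0, 0, 0, 9, 0, 0, 0, 0, 0, 0, 6, 0, 0, 0, 0, 0, 0, 4, 0, 0, 0, 0, 0, 0, 4], squeeze=8)

```text
time: 6.8
tcp_pos: [528.8, 142.2, 48.7]
ee_rot: [0.559, -0.437, 0.434, -0.556]
ft_force: [-7.0, -2.7, 6.0]
grip_width: 0.109
```

```bash
python3 - <<'E'
from h import *
plan([528,142.5,48],14.2);print(monitor.get_state()['grip_width']*87)
for t in np.arange(0,1.36,.15): print(round(t,2),(-80*np.cos(t+.524)).round(1),(34+80*np.sin(t+.524)).round(1))
E
```

```text
t 6.8 tcp [528.8 142.2  48.7] jaw 14.0 y-axis [-0.006 -0.001 -1.   ] F [-7.  -2.7  6. ] q7 0.04
 turn [ 0.36 -0.18 -0.03] shift [-0.5  0.7 -0.7] |world d| [-0.8  0.3 -0.7]
9.505516007192298
0.0 -69.3 74.0
0.15 -62.5 83.9
0.3 -54.3 92.7
0.45 -45.0 100.2
0.6 -34.6 106.1
0.75 -23.4 110.5
0.9 -11.7 113.1
1.05 0.3 114.0
1.2 12.2 113.1
1.35 23.9 110.4
```

Request:
carry_out(increments=[0, 0, 0, 0, 0, -2, 4, 0, 0, 0, 0, -5, 3, 4, 0, 0, 0, 0, -5, 4, 4, 0, 0, 0, 0, -4.5, 4, 4, 0, 0, 0, 0, -4.5, 4, 4, 0, 0, 0, 0, 0, 0, 4])

```text
time: 7.3
tcp_pos: [545.3, 146.4, 69.6]
ee_rot: [-0.557, 0.435, -0.435, 0.558]
ft_force: [-4.7, -1.0, 6.1]
grip_width: 0.11
```

Request:
carry_out(increments=[0, 0, 0, 0, -4, 4.5, 4, 0, 0, 0, 0, -3.5, 4.5, 4, 0, 0, 0, 0, -3, 5, 4, 0, 0, 0, 0, -3, 5.5, 4, 0, 0, 0, 0, -2, 5.5, 4, 0, 0, 0, 0, -2, 6, 4, 0, 0, 0, 0, 0, 0, 4])

```text
time: 7.88
tcp_pos: [576.8, 154.3, 86.5]
ee_rot: [-0.556, 0.434, -0.436, 0.558]
ft_force: [-1.0, 1.1, 3.9]
grip_width: 0.107
```

```bash
python3 - <<'E'
from h import *
plan([528,142.5,48],14.2);print(monitor.get_state()['grip_width']*87)
c=cam('scene');px=c['pixels']
cv2.imwrite('pics/sc4.png',cv2.resize(px[120:240,220:380],(800,600),interpolation=cv2.INTER_CUBIC))
E
```

```text
t 7.8833 tcp [576.8 154.3  86.5] jaw 14.0 y-axis [ 0.004  0.001 -1.   ] F [-1.   1.1  3.9] q7 0.06
 turn [-0.22 -0.17  0.  ] shift [ -0.5  38.5 -50.2] |world d| [-48.8 -11.8 -38.5]
9.346155482687829
```

View pics/sc4.png

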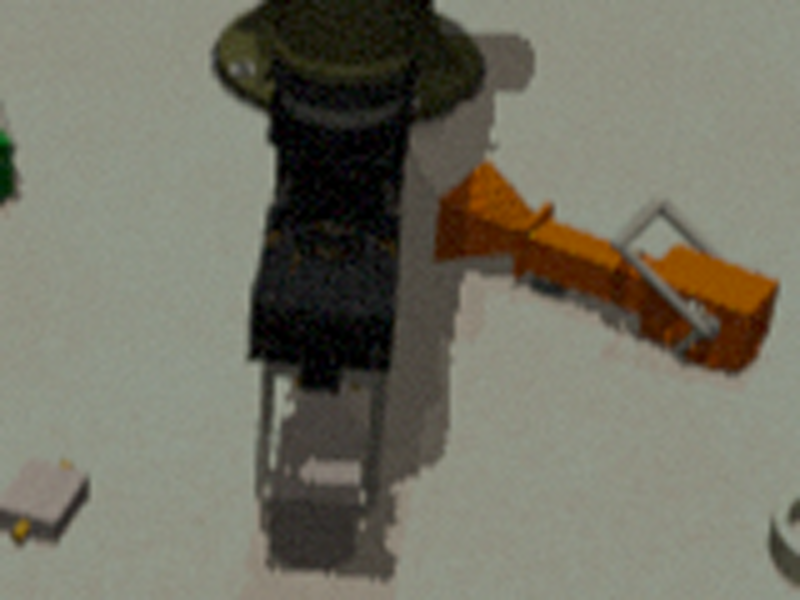

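The handle is rising with the grip, now at about t = 0.8. I'll continue to the stop.

Request:
carry_out(increments=[0, 0, 0, 0, -1.3, 6, 4, 0, 0, 0, 0, -1, 6, 4, 0, 0, 0, 0, -0.5, 6, 4, 0, 0, 0, 0, 0, 6, 4, 0, 0, 0, 0, 0.5, 6, 4, 0, 0, 0, 0, 1, 6, 4, 0, 0, 0, 0, 1.3, 5, 4, 0, 0, 0, 0, 0, 0, 4])

```text
time: 8.6
tcp_pos: [615.6, 163.8, 85.0]
ee_rot: [-0.557, 0.435, -0.436, 0.558]
ft_force: [0.5, 0.5, -1.3]
grip_width: 0.112
```

Request:
carry_out(increments=[0, 0, 0, 0, 0.5, 2, 4, 0, 0, 0, 0, 0, 0, 4])

```text
time: 8.77
tcp_pos: [616.5, 164.0, 84.7]
ee_rot: [-0.557, 0.435, -0.435, 0.557]
ft_force: [-0.4, 0.6, -1.1]
grip_width: 0.11
```

Request:
carry_out(increments=[0, 0, 0, 0, 0.5, 2, 4, 0, 0, 0, 0, 0, 0, 4])

```text
time: 8.93
tcp_pos: [617.9, 164.3, 84.3]
ee_rot: [0.557, -0.435, 0.435, -0.557]
ft_force: [-2.6, -1.0, 0.5]
grip_width: 0.109
```

Request:
carry_out(increments=[0, 0, 0, 0, 0.5, 2, 4, 0, 0, 0, 0, 0, 0, 4])

```text
time: 9.1
tcp_pos: [619.6, 164.5, 84.0]
ee_rot: [0.558, -0.436, 0.435, -0.557]
ft_force: [-4.5, 0.1, 4.0]
grip_width: 0.111
```

Request:
carry_out(increments=[0, 0, 0, 0, 0.5, 2, 4, 0, 0, 0, 0, 0, 0, 4])

```text
time: 9.27
tcp_pos: [621.9, 165.1, 83.8]
ee_rot: [0.557, -0.435, 0.435, -0.557]
ft_force: [-4.3, -1.5, 5.0]
grip_width: 0.113
```

Request:
carry_out(increments=[0, 0, 0, 0, 0, -2, 30, 0, 0, 0, 0, 0, 0, 30, 0, 0, 0, 0, 0, 0, 30, 0, 0, 0, 0, -10, 0, 30, 0, 0, 0, 0, -30, 0, 30, 0, 0, 0, 0, -30, 0, 60, 0, 0, 0, 30, -10, 0, 60, 0, 0, 0, 40, 0, 0, 60, 0, 0, 0, 40, 0, 0, 60, 0, 0, 0, 40, 0, 0, 60, 0, 0, 0, 20, 0, 0, 60, 0, 0, 0, 0, 0, 0, 60])

```text
time: 10.27
tcp_pos: [662.4, -9.1, 164.9]
ee_rot: [0.556, -0.436, 0.44, -0.554]
ft_force: [-0.4, -0.7, 0.1]
grip_width: 0.682
```

```bash
cat > meas.py <<'E'
from h import *
c=cam('top');P=pts(c);px=c['pixels'];cv2.imwrite('pics/top5.png',cv2.resize(px[140:260,180:340],(800,600),interpolation=cv2.INTER_CUBIC))
q=P[155:252,185:245].reshape(-1,3)
yaw=14.2;o=np.array([594,157.])
for k in range(3):
    a=np.radians(yaw);ex=np.array([np.cos(a),np.sin(a)]);ey=np.array([-ex[1],ex[0]])
    L=np.column_stack([(q[:,:2]-o)@ex,(q[:,:2]-o)@ey,q[:,2]])
    h=L[(abs(L[:,2]-54.6)<4)&(L[:,0]>-40)&(L[:,0]<15)&(abs(L[:,1])<29)]
    b=L[(abs(L[:,2]-44.8)<4)&(L[:,0]>-130)&(L[:,0]<-60)&(abs(L[:,1])<20)]
    n=L[(L[:,2]>25)&(L[:,2]<75)&(L[:,0]>-215)&(L[:,0]<-150)&(abs(L[:,1])<40)]
    H=L[(abs(L[:,2]-54.6)<4)&(abs(L[:,1])<18)&(L[:,0]>-75)&(L[:,0]<40)]
    mid=lambda v:np.mean(np.percentile(v,[3,97]))
    ym=[mid(h[:,1]),mid(b[:,1]),mid(n[:,1])];xm=[-13,-95,-180];p=np.polyfit(xm,ym,1)
    bar=L[(L[:,2]>98)&(L[:,2]<135)&(abs(L[:,1])<27)]
    print('yaw',yaw,'o',o,'ymids',np.round(ym,1),'head x',np.percentile(H[:,0],[2,98]).round(1),'horn x',np.percentile(n[:,0],[1,99]).round(1),'bar',bar.mean(0).round(1) if len(bar) else None)
    yaw+=np.degrees(p[0]);o=o+ey*p[1]
E
python3 meas.py
```

```text
yaw 14.2 o [594. 157.] ymids [ 0.3 -0.1  8.7] head x [-46.5  26.3] horn x [-201.9 -151.1] bar [ 26.1   0.2 115.5]
yaw 11.297153757845873 o [594.46211621 155.1737345 ] ymids [ 1.5 -2.9  1.3] head x [-46.7  26.2] horn x [-202.6 -150.7] bar [ 26.2  -0.5 115.2]
yaw 11.341125667179677 o [594.45377223 155.21550287] ymids [ 1.4 -2.8  1.4] head x [-46.7  26.2] horn x [-202.6 -150.7] bar [ 26.2  -0.6 115.2]
```

View pics/top5.png

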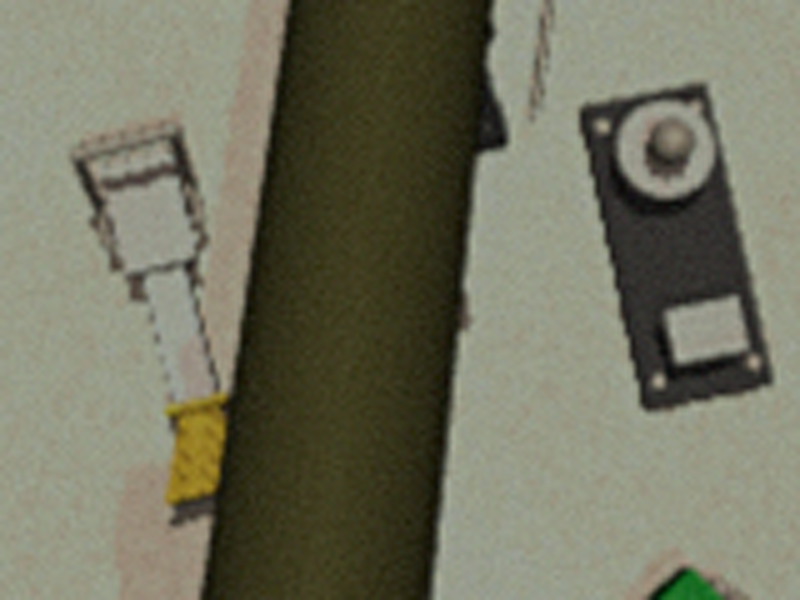

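The handle is fully raised: bar near local x = 25, z = 109. The coupler axis is still at about yaw 14.3°, and the arm hides part of the horn in this view. Next I'll grip the boom.

```bash
python3 - <<'E'
from h import *
plan([522.8,139,120],104.3)
E
```

```text
t 10.3167 tcp [662.1  -4.7 164.5] jaw 13.6 y-axis [ 0.002 -0.002 -1.   ] F [-0.3  0.1 -0.6] q7 0.35
 turn [-1.800e-01  8.934e+01  2.000e-02] shift [  99.5   44.5 -173.6] |world d| [-139.3  143.7  -44.5]
```

Request:
carry_out(increments=[0, 7, 0, 0, 0, 0, 60, 0, 7, 0, 0, 0, 0, 60, 0, 7, 0, 0, 0, 0, 60, 0, 7, 0, 0, 0, 0, 60, 0, 7, 0, 0, 0, 0, 60, 0, 7, 0, 0, 0, 0, 60, 0, 7, 0, 0, 0, 0, 60, 0, 7, 0, 0, 0, 0, 60, 0, 7, 0, 0, 0, 0, 60, 0, 7, 0, 0, 0, 0, 60, 0, 7, 0, 0, 0, 0, 60, 0, 7, 0, 0, 0, 0, 60])

```text
time: 11.32
tcp_pos: [661.6, 2.8, 163.8]
ee_rot: [-0.121, 0.697, -0.696, 0.122]
ft_force: [-0.0, -0.2, -0.3]
grip_width: 0.689
```

Request:
carry_out(increments=[0, 5.3, 0, 15, 0, -28, 60, 0, 0, 0, 15, 0, -28, 60, 0, 0, 0, 16, 0, -28, 60, 0, 0, 0, 17, 0, -28, 60, 0, 0, 0, 17, 10, -28, 60, 0, 0, 0, 17, 15, -28, 60, 0, 0, 0, 2, 20, -5, 60, 0, 0, 0, 0, 0, 0, 60, 0, 0, 0, 0, 0, 0, 60])

```text
time: 12.07
tcp_pos: [518.9, 141.4, 118.6]
ee_rot: [-0.092, 0.701, -0.701, 0.091]
ft_force: [0.4, -0.1, 0.5]
grip_width: 0.691
```

```bash
python3 - <<'E'
from h import *
plan([522.8,139,-3],104.3)
E
```

```text
t 12.0667 tcp [518.9 141.4 118.6] jaw -75.1 y-axis [-0. -0. -1.] F [ 0.4 -0.1  0.5] q7 -1.5
 turn [0.   0.58 0.02] shift [ -3.2 121.6   3.3] |world d| [   3.9   -2.4 -121.6]
```

Request:
carry_out(increments=[0, 0.6, 0, -3, 20, 3, 60, 0, 0, 0, 0, 20, 0, 60, 0, 0, 0, 0, 20, 0, 60, 0, 0, 0, 0, 15, 0, 60, 0, 0, 0, 0, 10, 0, 60, 0, 0, 0, 0, 8, 0, 60, 0, 0, 0, 0, 6, 0, 60, 0, 0, 0, 0, 5, 0, 60, 0, 0, 0, 0, 4, 0, 60, 0, 0, 0, 0, 0, 0, 60])

```text
time: 12.9
tcp_pos: [523.1, 137.9, 10.2]
ee_rot: [0.087, -0.702, 0.702, -0.087]
ft_force: [-0.1, 0.1, -0.2]
grip_width: 0.689
```

Request:
carry_out(increments=[0, 0, 0, 0, 3, 0, 60, 0, 0, 0, 0, 3, 0, 60, 0, 0, 0, 0, 3, 0, 60, 0, 0, 0, 0, 2, 0, 60, 0, 0, 0, 0, 0, 0, 60])

```text
time: 13.32
tcp_pos: [522.8, 137.9, -1.0]
ee_rot: [0.087, -0.702, 0.702, -0.087]
ft_force: [-0.8, -0.5, -0.6]
grip_width: 0.685
```

The TCP reads -1 with no bench contact, which confirms the offset. Closing on the boom.

Request:
carry_out(increments=[0, 0, 0, 0, 0, 0, 48, 0, 0, 0, 0, 0, 0, 42, 0, 0, 0, 0, 0, 0, 38, 0, 0, 0, 0, 0, 0, 34, 0, 0, 0, 0, 0, 0, 30, 0, 0, 0, 0, 0, 0, 26, 0, 0, 0, 0, 0, 0, 24, 0, 0, 0, 0, 0, 0, 24, 0, 0, 0, 0, 0, 0, 24], squeeze=10)

```text
time: 14.07
tcp_pos: [522.7, 139.9, -0.4]
ee_rot: [-0.088, 0.702, -0.701, 0.087]
ft_force: [-1.4, 4.8, 1.6]
grip_width: 0.347
```

Request:
carry_out(increments=[0, 0, 0, 0, 0, 0, 20, 0, 0, 0, 0, 0, 0, 20, 0, 0, 0, 0, -5, 0, 20, 0, 0, 0, 0, -8, 0, 20, 0, 0, 0, 0, -10, 0, 20, 0, 0, 0, 0, 0, 0, 20], squeeze=25)

```text
time: 14.57
tcp_pos: [524.5, 137.0, 24.3]
ee_rot: [0.085, -0.702, 0.702, -0.087]
ft_force: [0.4, -1.2, -6.4]
grip_width: 0.341
```

```bash
python3 - <<'E'
from h import *
plan([522.8,139,150],104.3);s=monitor.get_state();print(s['grip_width']*87,s['wrist_torque'])
E
```

```text
t 14.5667 tcp [524.5 137.   24.3] jaw -76.0 y-axis [ 0.003  0.    -1.   ] F [ 0.4 -1.2 -6.4] q7 -1.41
 turn [-0.03 -0.27 -0.16] shift [   1.2 -125.7   -2.4] |world d| [ -1.7   2.  125.7]
29.651206416059924 [-0.08202605  0.05845597 -0.01121058]
```

Request:
carry_out(increments=[0, 0, 0, 0, -20, 0, 20, 0, 0, 0, 0, -25, 0, 20, 0, 0, 0, 0, -25, 0, 20, 0, 2.4, 0, 0, -25, 0, 20, 0, 0, 0, 0, -10, 0, 20, 0, 0, 0, 0, 0, 0, 20])

```text
time: 15.07
tcp_pos: [525.2, 138.1, 130.0]
ee_rot: [-0.07, 0.704, -0.703, 0.074]
ft_force: [0.4, 0.0, -6.3]
grip_width: 0.345
```

```bash
python3 - <<'E'
from h import *
plan([553.2,-206.6,130],101.6)
d=np.load('top1.npz');P=d['P'];s=1.5625
q=P[int(235/s):int(285/s),int(460/s):int(515/s)].reshape(-1,3)
from scipy.optimize import least_squares
b=q[(q[:,2]>72)&(q[:,2]<100)]
r=least_squares(lambda p:np.linalg.norm(b-p,axis=1)-15,[626,-191,76],loss='soft_l1');print('ball',r.x,len(b),np.median(b,0))
E
```

```text
t 15.0667 tcp [525.2 138.1 130. ] jaw -78.3 y-axis [ 0.005  0.003 -1.   ] F [ 0.4  0.  -6.3] q7 -1.55
 turn [ 0.1   0.13 -0.31] shift [ 41.9   0.  343.2] |world d| [  28.  -344.7   -0. ]
ball [ 627.52934038 -192.47951927   77.07191598] 65 [ 625.52349154 -190.18441501   87.99345344]
```

Request:
carry_out(increments=[0, 0, 0, 4, 0, 25, 20, 0, 0, 0, 4, 0, 33, 20, 0, 0, 0, 4, 0, 33, 20, 0, 0, 0, 4, 0, 33, 20, 0, 0, 0, 4, 0, 33, 20, 0, 0, 0, 4, 0, 33, 20, 0, 0, 0, 4, 0, 33, 20, 0, 0, 0, 4, 0, 33, 20, 0, 0, 0, 4, 0, 33, 20, 0, 0, 0, 4, 0, 30, 20, 0, 0, 0, 2, 0, 24, 20, 0, 0, 0, 0, 0, 0, 20])

```text
time: 16.07
tcp_pos: [549.1, -214.5, 126.0]
ee_rot: [0.07, -0.702, 0.706, -0.068]
ft_force: [-0.9, -1.0, -5.6]
grip_width: 0.345
```

Request:
carry_out(increments=[0, 0, 0, 0, 0, 0, 20, 0, 0, 0, 0, 0, 0, 20])

```text
time: 16.23
tcp_pos: [550.6, -205.7, 125.6]
ee_rot: [-0.073, 0.704, -0.703, 0.071]
ft_force: [-0.1, 0.6, -7.9]
grip_width: 0.342
```

```bash
cat > meas2.py <<'E'
from h import *
s=monitor.get_state();plan([553.7,-207.1,130],101.6,s);print(s['ft_force'],s['wrist_torque'],s['grip_width']*87)
yaw=11.6;a=np.radians(yaw);ex=np.array([np.cos(a),np.sin(a)]);ey=np.array([-ex[1],ex[0]]);o=s['tcp_pos'][:2]+75*ex;z0=s['tcp_pos'][2]+.4
for n in('top','scene'):
    c=cam(n);P=pts(c);px=c['pixels']
    L=np.stack([(P[...,:2]-o)@ex,(P[...,:2]-o)@ey,P[...,2]-z0],-1).reshape(-1,3)
    pr=lambda k,q:print(n,k,len(q),'med',np.median(q,0).round(1),'p2',np.percentile(q,2,0).round(1),'p98',np.percentile(q,98,0).round(1)) if len(q)>5 else None
    pr('headtop',L[(abs(L[:,2]-55)<5)&(abs(L[:,1])<40)&(L[:,0]>-80)&(L[:,0]<45)])
    pr('bar',L[(L[:,2]>100)&(L[:,2]<125)&(abs(L[:,1])<50)&(L[:,0]>5)&(L[:,0]<45)])
    pr('front',L[(L[:,2]>8)&(L[:,2]<46)&(abs(L[:,1])<20)&(L[:,0]>10)&(L[:,0]<40)])
    pr('horn',L[(L[:,2]>-5)&(L[:,2]<75)&(abs(L[:,1])<50)&(L[:,0]<-150)&(L[:,0]>-230)])
    pr('ball',L[(L[:,2]+z0>78)&(L[:,2]+z0<96)&(abs(L[:,1])<20)&(abs(L[:,0])<20)])
    cv2.imwrite(f'pics/{n}6.png',px)
p=cv2.imread('pics/scene6.png')[120:240,110:270];cv2.imwrite('pics/s6.png',cv2.resize(p,(800,600),interpolation=cv2.INTER_CUBIC))
E
python3 meas2.py
```

```text
t 16.2333 tcp [ 550.6 -205.7  125.6] jaw -78.3 y-axis [-0.003  0.001 -1.   ] F [-0.1  0.6 -7.9] q7 -0.8
 turn [0.09 0.13 0.15] shift [-2.8 -4.4  2. ] |world d| [ 3.1 -1.4  4.4]
[-0.14669654  0.63356574 -7.92299682] [ 0.00300966  0.30783252 -0.01309041] 29.747499296971583
top headtop 202 med [ 6.1 -1.1 53.7] p2 [-12.2 -26.9  50.4] p98 [25.6 26.7 58.4]
top bar 92 med [ 25.   -1.8 113.5] p2 [ 19.6 -34.5 102.1] p98 [ 30.6  33.1 118.2]
top horn 18 med [-199.   -30.    61.4] p2 [-203.   -36.5   55. ] p98 [-189.8  -22.3   67.6]
scene headtop 227 med [-7.3  2.4 52.1] p2 [-65.7 -27.   50.2] p98 [26.4 32.6 58.8]
scene bar 96 med [ 29.6   4.4 109.8] p2 [ 23.6 -32.  100.8] p98 [ 33.8  37.3 114.6]
scene front 141 med [26.4  0.3 28.6] p2 [ 22.4 -19.    9.9] p98 [29.5 19.  45.2]
scene horn 31 med [-174.1   23.9   31.8] p2 [-190.1   18.3   15.2] p98 [-162.5   30.    46.8]
scene ball 49 med [  9.3   3.7 -40.7] p2 [ -4. -10. -47.] p98 [ 17.5  14.8 -36.1]
```

View pics/s6.png

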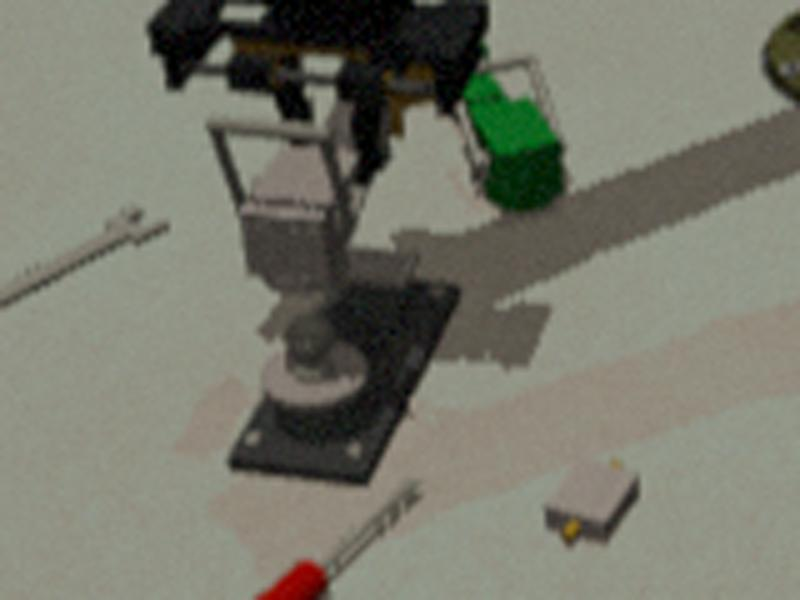

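Request:
carry_out(increments=[0, 0, 0, -2.5, -4, 2, 20, 0, 0, 0, 0, 0, 0, 20, 0, 0, 0, 0, 0, 0, 20, 0, 0, 0, 0, 0, 0, 20])

```text
time: 16.67
tcp_pos: [554.7, -207.5, 131.6]
ee_rot: [-0.072, 0.703, -0.703, 0.073]
ft_force: [0.2, -0.0, -6.5]
grip_width: 0.35
```

```bash
cat >> meas2.py <<'E'
from scipy.optimize import least_squares
A=P.reshape(-1,3);g=np.array([627.2,-192])
b=A[(A[:,2]>70)&(A[:,2]<100)&(np.linalg.norm(A[:,:2]-g,axis=1)<22)]
r=least_squares(lambda p:np.linalg.norm(b-p,axis=1)-15,[627,-192,76],loss='soft_l1').x
w=r[:2]-o;print('scene ball',r,'local',w@ex,w@ey,len(b))
E
python3 meas2.py
```

```text
t 16.6667 tcp [ 554.7 -207.5  131.6] jaw -78.2 y-axis [ 0.  0. -1.] F [ 0.2 -0.  -6.5] q7 -0.8
 turn [ 0.    0.17 -0.02] shift [ 0.9  1.6 -0.6] |world d| [-1.   0.4 -1.6]
[ 0.18456799 -0.00767163 -6.51801917] [-0.08641159  0.3052926  -0.00917947] 30.424068796665864
top headtop 198 med [ 5.7 -0.6 54. ] p2 [-13.4 -25.4  50.8] p98 [25.3 23.6 58.6]
top bar 92 med [ 24.4  -1.9 113.8] p2 [ 20.  -35.8 103. ] p98 [ 30.1  32.9 119.3]
top horn 17 med [-199.1  -30.4   61.4] p2 [-203.2  -37.1   53.8] p98 [-191.4  -22.9   63.4]
scene headtop 222 med [-6.9  0.8 52.1] p2 [-70.  -27.8  50.3] p98 [26.1 31.1 58.8]
scene bar 95 med [ 28.6   2.3 109.9] p2 [ 23.5 -32.8 101.8] p98 [ 32.5  36.9 113.7]
scene front 145 med [25.4 -1.5 27.6] p2 [ 22.  -19.6   9.1] p98 [28.  18.5 45.1]
scene horn 35 med [-175.2   23.2   28.8] p2 [-190.2   16.6   13.1] p98 [-163.2   27.9   47.9]
scene ball 50 med [  6.7   6.9 -47.3] p2 [ -5.3  -7.2 -53.7] p98 [ 12.6  18.4 -41.5]
scene ball [ 625.98185684 -189.08639921   75.21924587] local -1.5060801923326717 3.6833860594484094 72
```

Both cameras agree on the correction: local (-1.5, +1.7) mm. I'll apply it and descend.

Request:
carry_out(increments=[0, 0, 0, 1.5, 10, -1.7, 20, 0, 0, 0, 0, 12, 0, 20, 0, 0, 0, 0, 10, 0, 20, 0, 0, 0, 0, 6, 0, 20, 0, 0, 0, 0, 0, 0, 20, 0, 0, 0, 0, 0, 0, 20])

```text
time: 17.27
tcp_pos: [552.2, -206.5, 92.7]
ee_rot: [-0.073, 0.703, -0.703, 0.072]
ft_force: [0.2, -0.3, -6.9]
grip_width: 0.343
```

Request:
carry_out(increments=[0, 0, 0, 0, 2, 0, 20, 0, 0, 0, 0, 2, 0, 20, 0, 0, 0, 0, 2, 0, 20, 0, 0, 0, 0, 0, 0, 20])

```text
time: 17.6
tcp_pos: [552.6, -206.4, 87.3]
ee_rot: [-0.072, 0.703, -0.703, 0.072]
ft_force: [0.1, 0.0, -7.2]
grip_width: 0.339
```

Request:
carry_out(increments=[0, 0, 0, 0, 2, 0, 20, 0, 0, 0, 0, 2, 0, 20, 0, 0, 0, 0, 2, 0, 20, 0, 0, 0, 0, 0, 0, 20])

```text
time: 17.93
tcp_pos: [552.4, -206.3, 81.0]
ee_rot: [-0.072, 0.704, -0.703, 0.072]
ft_force: [-0.0, 0.2, -7.0]
grip_width: 0.343
```

Request:
carry_out(increments=[0, 0, 0, 0, 2, 0, 20, 0, 0, 0, 0, 2, 0, 20, 0, 0, 0, 0, 2, 0, 20, 0, 0, 0, 0, 0, 0, 20])

```text
time: 18.27
tcp_pos: [552.4, -206.3, 74.9]
ee_rot: [-0.072, 0.704, -0.703, 0.072]
ft_force: [0.6, -1.3, -6.4]
grip_width: 0.343
```

Request:
carry_out(increments=[0, 0, 0, 0, 2, 0, 20, 0, 0, 0, 0, 2, 0, 20, 0, 0, 0, 0, 2, 0, 20, 0, 0, 0, 0, 0, 0, 20])

```text
time: 18.6
tcp_pos: [552.3, -206.4, 68.9]
ee_rot: [-0.072, 0.704, -0.703, 0.072]
ft_force: [0.1, -0.2, -6.2]
grip_width: 0.344
```

Request:
carry_out(increments=[0, 0, 0, 0, 2, 0, 20, 0, 0, 0, 0, 2, 0, 20, 0, 0, 0, 0, 0, 0, 20])

```text
time: 18.85
tcp_pos: [552.4, -206.4, 65.0]
ee_rot: [-0.072, 0.703, -0.703, 0.072]
ft_force: [-0.0, 0.2, -6.6]
grip_width: 0.343
```

Request:
carry_out(increments=[0, 0, 0, 0, 2, 0, 20, 0, 0, 0, 0, 2, 0, 20, 0, 0, 0, 0, 0, 0, 20])

```text
time: 19.1
tcp_pos: [552.7, -205.9, 61.1]
ee_rot: [-0.072, 0.704, -0.703, 0.072]
ft_force: [-0.2, 0.6, -6.3]
grip_width: 0.348
```

Request:
carry_out(increments=[0, 0, 0, 0, 1, 0, 20, 0, 0, 0, 0, 1, 0, 20, 0, 0, 0, 0, 0, 0, 20])

```text
time: 19.35
tcp_pos: [552.9, -206.0, 59.4]
ee_rot: [-0.072, 0.704, -0.703, 0.072]
ft_force: [0.3, 2.1, -5.1]
grip_width: 0.342
```

Request:
carry_out(increments=[0, 0, 0, 0, 1, 0, 20, 0, 0, 0, 0, 1, 0, 20, 0, 0, 0, 0, 0, 0, 20])

```text
time: 19.6
tcp_pos: [553.1, -206.1, 57.6]
ee_rot: [-0.072, 0.704, -0.703, 0.073]
ft_force: [-0.1, 2.3, -3.9]
grip_width: 0.342
```

Request:
carry_out(increments=[0, 0, 0, 0, 1, 0, 20, 0, 0, 0, 0, 1, 0, 20, 0, 0, 0, 0, 0, 0, 20])

```text
time: 19.85
tcp_pos: [553.3, -206.3, 55.7]
ee_rot: [-0.072, 0.703, -0.703, 0.073]
ft_force: [0.0, 2.9, -2.0]
grip_width: 0.344
```

Request:
carry_out(increments=[0, 0, 0, 0, 1, 0, 20, 0, 0, 0, 0, 1, 0, 20, 0, 0, 0, 0, 0, 0, 20])

```text
time: 20.1
tcp_pos: [553.0, -206.4, 53.5]
ee_rot: [-0.072, 0.703, -0.703, 0.072]
ft_force: [0.9, 2.9, -1.0]
grip_width: 0.344
```

Request:
carry_out(increments=[0, 0, 0, 0, 1, 0, 20, 0, 0, 0, 0, 0, 0, 20])

```text
time: 20.27
tcp_pos: [552.9, -206.4, 52.4]
ee_rot: [0.072, -0.703, 0.703, -0.072]
ft_force: [0.6, 3.6, -1.3]
grip_width: 0.34
```

Request:
carry_out(increments=[0, 0, 0, 0, 1, 0, 20, 0, 0, 0, 0, 0, 0, 20])

```text
time: 20.43
tcp_pos: [553.2, -206.5, 51.8]
ee_rot: [0.072, -0.703, 0.703, -0.073]
ft_force: [0.5, 4.4, 1.5]
grip_width: 0.343
```

Request:
carry_out(increments=[0, 0, 0, 0, 1, 0, 20, 0, 0, 0, 0, 0, 0, 20])

```text
time: 20.6
tcp_pos: [553.4, -206.5, 51.5]
ee_rot: [-0.072, 0.704, -0.703, 0.073]
ft_force: [-0.3, 5.0, 6.8]
grip_width: 0.342
```

Request:
carry_out(increments=[0, 0, 0, 0, 1, 0, 20, 0, 0, 0, 0, 0, 0, 20])

```text
time: 20.77
tcp_pos: [553.6, -206.5, 51.2]
ee_rot: [-0.072, 0.704, -0.703, 0.073]
ft_force: [-1.5, 5.2, 10.8]
grip_width: 0.341
```

The foot has reached the rest. Releasing, then going over to the head pad with the fingers shut.

Request:
carry_out(increments=[0, 0, 0, 0, -2, 0, 34, 0, 0, 0, 0, 0, 0, 42, 0, 0, 0, 0, 0, 0, 56, 0, 0, 0, 0, 0, 0, 56, 0, 0, 0, 0, 0, 0, 56, 0, 0, 0, 0, -15, 0, 56, 0, 0, 0, 0, -20, 0, 56, 0, 0, 0, 0, -20, 0, 20, 0, 0, 0, 0, 0, 0, 0, 0, 0, 0, 0, 0, 0, 0, 0, 0, 0, 0, 0, 0, 0], squeeze=20)

```text
time: 21.68
tcp_pos: [552.2, -206.4, 105.7]
ee_rot: [-0.072, 0.704, -0.703, 0.072]
ft_force: [-0.1, 1.0, 0.5]
grip_width: 0.426
```

Request:
carry_out(increments=[0, 0, 0, -15, 0, 0, 0, 0, 0, 0, -15, 0, 0, 0, 0, 0, 0, -15, 0, 0, 0, 0, 0, 0, 0, 0, 0, 0, 0, 0, 0, 0, 0, 0, 0, 0, 0, 0, 0, 0, 0, 0])

```text
time: 22.18
tcp_pos: [595.2, -198.0, 105.5]
ee_rot: [-0.073, 0.703, -0.703, 0.071]
ft_force: [-0.9, -1.1, -0.1]
grip_width: 0.024
```

```bash
python3 - <<'E'
from h import *
a=np.radians(11.6);plan([627.2-30*np.cos(a),-191.7-30*np.sin(a),90],101.6);print(monitor.get_state()['grip_width']*87)
E
```

```text
t 22.1833 tcp [ 595.2 -198.   105.5] jaw -78.3 y-axis [-0.002 -0.    -1.   ] F [-0.9 -1.1 -0.1] q7 -0.8
 turn [0.02 0.06 0.14] shift [-2.6 15.5  0.3] |world d| [  2.6   0.2 -15.5]
2.0896911150392423
```

Request:
carry_out(increments=[0, 0, 0, -2.5, 6, 0, 0, 0, 0, 0, 0, 6, 0, 0, 0, 0, 0, 0, 2, 0, 0, 0, 0, 0, 0, 0, 0, 0])

```text
time: 22.52
tcp_pos: [598.2, -196.7, 91.4]
ee_rot: [-0.073, 0.704, -0.703, 0.071]
ft_force: [-0.2, 0.2, -0.0]
grip_width: 0.005
```

Request:
carry_out(increments=[0, 0, 0, 0, 1, 0, 0, 0, 0, 0, 0, 1, 0, 0, 0, 0, 0, 0, 1, 0, 0, 0, 0, 0, 0, 0, 0, 0])

```text
time: 22.85
tcp_pos: [599.2, -196.8, 89.4]
ee_rot: [-0.072, 0.703, -0.703, 0.072]
ft_force: [-1.1, 0.8, -0.5]
grip_width: 0.005
```

Request:
carry_out(increments=[0, 0, 0, 0, 1, 0, 0, 0, 0, 0, 0, 1, 0, 0, 0, 0, 0, 0, 0, 0, 0])

```text
time: 23.1
tcp_pos: [599.1, -196.8, 87.3]
ee_rot: [-0.072, 0.703, -0.703, 0.072]
ft_force: [0.3, 0.5, 0.1]
grip_width: 0.008
```

Request:
carry_out(increments=[0, 0, 0, 0, 1, 0, 0, 0, 0, 0, 0, 0, 0, 0])

```text
time: 23.27
tcp_pos: [599.4, -196.9, 86.8]
ee_rot: [-0.072, 0.703, -0.703, 0.072]
ft_force: [-0.2, -0.3, 2.2]
grip_width: 0.008
```

Request:
carry_out(increments=[0, 0, 0, 0, 1, 0, 0, 0, 0, 0, 0, 0, 0, 0])

```text
time: 23.43
tcp_pos: [599.7, -197.0, 86.1]
ee_rot: [0.072, -0.703, 0.703, -0.073]
ft_force: [-1.2, 0.3, 3.3]
grip_width: 0.005
```

Request:
carry_out(increments=[0, 0, 0, 0, 1, 0, 0, 0, 0, 0, 0, 0, 0, 0])

```text
time: 23.6
tcp_pos: [600.1, -196.9, 85.3]
ee_rot: [0.071, -0.703, 0.703, -0.073]
ft_force: [0.4, 0.5, 4.6]
grip_width: 0.003
```

Request:
carry_out(increments=[0, 0, 0, 0, 1, 0, 0, 0, 0, 0, 0, 0, 0, 0])

```text
time: 23.77
tcp_pos: [600.4, -196.8, 84.6]
ee_rot: [0.071, -0.703, 0.703, -0.073]
ft_force: [-0.3, 0.3, 6.7]
grip_width: 0.005
```

Request:
carry_out(increments=[0, 0, 0, 0, 1, 0, 0, 0, 0, 0, 0, 0, 0, 0])

```text
time: 23.93
tcp_pos: [600.7, -196.6, 84.0]
ee_rot: [-0.071, 0.703, -0.703, 0.073]
ft_force: [-0.2, 2.4, 8.1]
grip_width: 0.005
```

Request:
carry_out(increments=[0, 0, 0, 0, 1, 0, 0, 0, 0, 0, 0, 0, 0, 0])

```text
time: 24.1
tcp_pos: [600.7, -196.4, 83.9]
ee_rot: [-0.071, 0.704, -0.703, 0.074]
ft_force: [-2.0, 2.7, 14.0]
grip_width: 0.006
```

Request:
carry_out(increments=[0, 0, 0, 0, 1, 0, 0, 0, 0, 0, 0, 0, 0, 0])

```text
time: 24.27
tcp_pos: [600.7, -196.4, 83.8]
ee_rot: [-0.071, 0.704, -0.703, 0.074]
ft_force: [-3.4, 3.2, 19.2]
grip_width: 0.006
```

Request:
carry_out(increments=[0, 0, 0, 0, 1, 0, 0, 0, 0, 0, 0, 0, 0, 0])

```text
time: 24.43
tcp_pos: [600.8, -196.4, 83.8]
ee_rot: [-0.071, 0.704, -0.703, 0.074]
ft_force: [-6.3, 4.7, 24.6]
grip_width: 0.005
```

It stopped hard: force went from 14 to 24.6 N with no further travel. Backing off and checking the seating.

Request:
carry_out(increments=[0, 0, 0, 0, -5, 0, 0, 0, 0, 0, 0, -15, 0, 0, 0, 0, 0, 0, -25, 0, 0, 0, 0, 0, 0, -25, 0, 0, 0, 0, 0, 0, -25, 0, 0, 0, 0, 0, -20, 0, 0, 0, 0, 0, 0, -30, 0, 0, 0, 0, 0, 0, -30, 0, 0, 0, 0, 0, 0, 0, 0, 0, 0, 0, 0, 0, 0, 0, 0, 0])

```text
time: 25.27
tcp_pos: [678.3, -179.5, 173.3]
ee_rot: [0.074, -0.703, 0.704, -0.072]
ft_force: [-0.6, 0.1, -0.0]
grip_width: 0.002
```

```bash
cat > meas3.py <<'E'
from h import *
import sys
a=np.radians(11.6);ex=np.array([np.cos(a),np.sin(a)]);ey=np.array([-ex[1],ex[0]]);o=np.array([627.2,-191.7])
for n in('scene','top'):
    c=cam(n);P=pts(c);px=c['pixels'];L=np.stack([(P[...,:2]-o)@ex,(P[...,:2]-o)@ey,P[...,2]-50],-1).reshape(-1,3)
    pr=lambda k,q:print(n,k,len(q),'med',np.median(q,0).round(1),'p3',np.percentile(q,3,0).round(1),'p97',np.percentile(q,97,0).round(1)) if len(q)>5 else None
    h=L[(abs(L[:,2]-54)<6)&(abs(L[:,1])<22)&(L[:,0]>-45)&(L[:,0]<20)];pr('head',h)
    if len(h)>20:
        p=np.linalg.lstsq(np.column_stack([h[:,:2],np.ones(len(h))]),h[:,2],rcond=None)[0];print('  slope deg x,y',np.degrees(p[:2]).round(2),'z at 0',p[2].round(1))
    pr('boom',L[(abs(L[:,2]-44)<6)&(abs(L[:,1])<12)&(L[:,0]>-138)&(L[:,0]<-60)])
    pr('bar',L[(L[:,2]>(float(sys.argv[1])))&(L[:,2]<125)&(abs(L[:,1])<26)&(L[:,0]>-85)&(L[:,0]<45)])
    pr('front',L[(L[:,2]>5)&(L[:,2]<50)&(abs(L[:,1])<22)&(L[:,0]>12)&(L[:,0]<40)])
    cv2.imwrite(f'pics/{n}7.png',px)
p=cv2.imread('pics/scene7.png')[120:240,110:270];cv2.imwrite('pics/'+sys.argv[2],cv2.resize(p,(800,600),interpolation=cv2.INTER_CUBIC))
plan([o[0]+50*ex[0],o[1]+50*ex[1],130],101.6)
E
python3 meas3.py 95 s7.png
```

```text
scene head 155 med [-10.2  -1.7  52.5] p3 [-42.2 -20.1  50.6] p97 [16.8 20.3 54.9]
  slope deg x,y [ 0.03 -0.01] z at 0 52.5
scene boom 80 med [-106.3    1.9   42. ] p3 [-136.9  -11.    39.8] p97 [-72.5  11.4  45.1]
scene bar 61 med [ 28.6  -0.9 111.9] p3 [ 23.7 -25.2 103.6] p97 [ 33.6  25.1 115.5]
scene front 161 med [26.5  0.1 29. ] p3 [ 22.9 -20.4   7.2] p97 [30.  20.9 47.7]
top boom 159 med [-103.7   -0.7   44.8] p3 [-136.1  -11.4   40.5] p97 [-66.2  11.3  48.7]
t 25.3667 tcp [ 676.5 -181.6  174.2] jaw -78.3 y-axis [-0.001 -0.001 -1.   ] F [ 0.8 -0.2  0. ] q7 -0.85
 turn [-0.04  0.05  0.09] shift [ 0.4 44.2  0. ] |world d| [ -0.4  -0.1 -44.2]
```

View pics/s7.png

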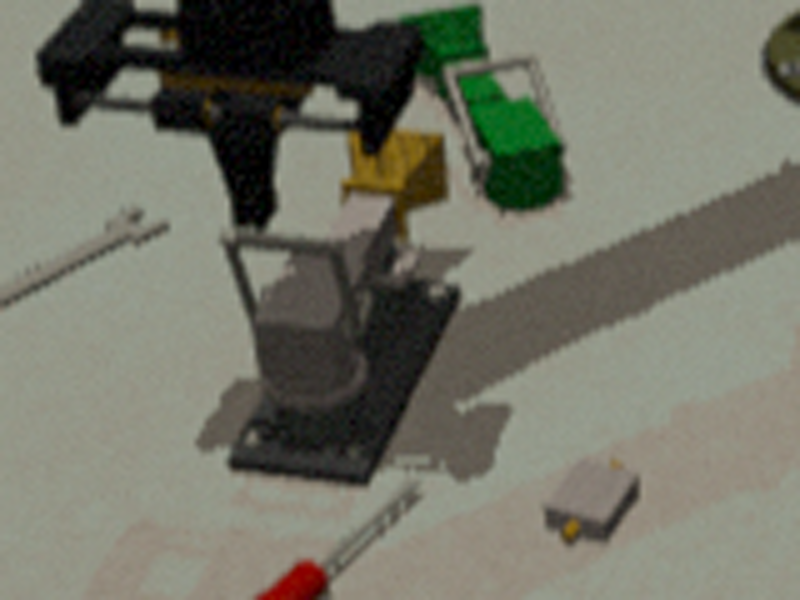

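Seated and level: the head-top slope is 0.03°, and the head and boom heights are consistent with home. Next I'll lower the shut fingers in front of the bar and push it back over.

Request:
carry_out(increments=[0, 0, 0, 0, 20, 0, 0, 0, 0, 0, 0, 20, 0, 0, 0, 0, 0, 0, 18, 0, 0, 0, 0, 0, 0, 0, 0, 0, 0, 0, 3, 0, 0, 0, 0, 0, 0, 3, 0, 0, 0, 0, 0, 0, 2, 0, 0, 0, 0, 0, 0, 0, 0, 0, 0])

```text
$.increments: bad value
```

Request:
carry_out(increments=[0, 0, 0, 3, 0, 0, 0, 0, 0, 0, 3, 0, 0, 0, 0, 0, 0, 3, 0, 0, 0, 0, 0, 0, 0, 0, 0, 0])

```text
time: 25.7
tcp_pos: [667.5, -183.2, 175.0]
ee_rot: [-0.072, 0.704, -0.703, 0.072]
ft_force: [0.7, -0.1, 0.3]
grip_width: 0.003
```

Request:
carry_out(increments=[0, 0, 0, 3, 0, 0, 0, 0, 0, 0, 4, 0, 0, 0, 0, 0, 0, 4, 0, 0, 0, 0, 0, 0, 4, 0, 0, 0])

```text
time: 26.03
tcp_pos: [653.5, -185.6, 174.5]
ee_rot: [-0.072, 0.703, -0.703, 0.072]
ft_force: [-1.0, -0.3, 0.6]
grip_width: 0.004
```

The first call was malformed and refused, so the other two moved harmlessly above the bar. Going back and redoing it.

Request:
carry_out(increments=[0, 0, 0, -12, 0, 0, 0, 0, 0, 0, -12, 0, 0, 0, 0, 0, 0, 0, 0, 0, 0, 0, 0, 0, 0, 20, 0, 0, 0, 0, 0, 0, 20, 0, 0, 0, 0, 0, 0, 18, 0, 0, 0, 0, 0, 0, 0, 0, 0, 0, 0, 0, 0, 0, 0, 0])

```text
time: 26.7
tcp_pos: [676.4, -180.5, 115.8]
ee_rot: [-0.073, 0.704, -0.703, 0.071]
ft_force: [0.3, 0.6, -0.4]
grip_width: 0.006
```

Request:
carry_out(increments=[0, 0, 0, 3, 0, 0, 0, 0, 0, 0, 3, 0, 0, 0, 0, 0, 0, 3, 0, 0, 0, 0, 0, 0, 0, 0, 0, 0])

```text
time: 27.03
tcp_pos: [668.4, -183.3, 117.7]
ee_rot: [0.071, -0.703, 0.704, -0.072]
ft_force: [0.6, -0.5, 0.1]
grip_width: 0.004
```

Request:
carry_out(increments=[0, 0, 0, 3, 0, 0, 0, 0, 0, 0, 4, 0, 0, 0, 0, 0, 0, 4, 0, 0, 0, 0, 0, 0, 4, 0, 0, 0])

```text
time: 27.37
tcp_pos: [654.9, -185.3, 117.4]
ee_rot: [0.071, -0.703, 0.704, -0.073]
ft_force: [3.1, 0.8, 2.3]
grip_width: 0.006
```

Request:
carry_out(increments=[0, 0, 0, 4, 0, 0, 0, 0, 0, 0, 4, 0, 0, 0, 0, 0, 0, 4, 0, 0, 0, 0, 0, 0, 4, 0, 0, 0, 0, 0, 0, 4, 0, 0, 0])

```text
time: 27.78
tcp_pos: [633.9, -189.7, 116.3]
ee_rot: [-0.072, 0.703, -0.703, 0.072]
ft_force: [2.2, 0.6, 1.3]
grip_width: 0.006
```

Request:
carry_out(increments=[0, 0, 0, 4, 0, 0, 0, 0, 0, 0, 4, 0, 0, 0, 0, 0, 0, 4, 0, 0, 0, 0, 0, 0, 4, 0, 0, 0, 0, 0, 0, 0, 0, 0, 0])

```text
time: 28.2
tcp_pos: [617.5, -192.7, 115.8]
ee_rot: [-0.072, 0.704, -0.703, 0.071]
ft_force: [2.2, 0.4, -0.9]
grip_width: 0.008
```

```bash
python3 meas3.py 60 s8.png
```

```text
scene head 168 med [-10.5  -0.5  52.5] p3 [-42.4 -20.3  49.7] p97 [18.8 20.3 55.4]
  slope deg x,y [0.26 0.71] z at 0 52.7
scene boom 69 med [-93.6   0.7  42.7] p3 [-137.4  -11.    40.2] p97 [-64.4  11.   46. ]
scene bar 131 med [ -1.1   5.  107.4] p3 [-25.1 -25.4  83.9] p97 [  4.4  23.6 123.3]
scene front 162 med [26.4  1.  27.6] p3 [ 23.3 -19.9   6.4] p97 [29.6 20.6 49.3]
top boom 10 med [-133.4   -7.9   44.1] p3 [-137.6  -10.9   40. ] p97 [-126.2   -3.1   46.7]
t 28.3 tcp [ 617.7 -192.8  116.2] jaw -78.3 y-axis [-0.002  0.    -1.   ] F [ 1.3  0.9 -0.4] q7 -0.81
 turn [0.05 0.1  0.1 ] shift [-59.5 -13.8   0.8] |world d| [58.5 11.2 13.8]
```

Request:
carry_out(increments=[0, 0, 0, 3, 0, 0, 0, 0, 0, 0, 3, 0, 0, 0, 0, 0, 0, 3, 0, 0, 0, 0, 0, 0, 3, 0, 0, 0, 0, 0, 0, 0, 0, 0, 0])

```text
time: 28.72
tcp_pos: [606.9, -194.9, 116.3]
ee_rot: [-0.072, 0.704, -0.703, 0.072]
ft_force: [3.8, 1.4, -2.5]
grip_width: 0.008
```

Request:
carry_out(increments=[0, 0, 0, 3, 0, 0, 0, 0, 0, 0, 3, 0, 0, 0, 0, 0, 0, 2, 0, 0, 0, 0, 0, 0, 2, 0, 0, 0, 0, 0, 0, 0, 0, 0, 0])

```text
time: 29.13
tcp_pos: [597.6, -196.9, 116.6]
ee_rot: [-0.072, 0.704, -0.703, 0.073]
ft_force: [4.3, 1.9, -2.6]
grip_width: 0.006
```

Request:
carry_out(increments=[0, 0, 0, 2, 2, 0, 0, 0, 0, 0, 2, 2, 0, 0, 0, 0, 0, 2, 2, 0, 0, 0, 0, 0, 0, 0, 0, 0])

```text
time: 29.47
tcp_pos: [590.6, -199.0, 110.4]
ee_rot: [-0.072, 0.703, -0.703, 0.072]
ft_force: [1.7, 1.3, 1.2]
grip_width: 0.008
```

Request:
carry_out(increments=[0, 0, 0, -3, 0, 0, 0, 0, 0, 0, 0, -20, 0, 0, 0, 0, 0, 0, -20, 0, 0, 0, 0, 0, 13, 0, 0, 0, 0, 0, 0, 13, 0, 0, 0, 0, 0, 0, 0, 0, 0, 0, 0, 0, 0, 0, 10, 0, 0, 0, 0, 0, 0, 4, 0, 0, 0, 0, 0, 0, 0, 0, 0, 0])

```text
$.increments: bad value
```

Request:
carry_out(increments=[0, 0, 0, 0, 2, 0, 0, 0, 0, 0, 0, 2, 0, 0, 0, 0, 0, 0, 0, 0, 0])

```text
time: 29.72
tcp_pos: [590.7, -198.8, 105.9]
ee_rot: [0.073, -0.703, 0.703, -0.072]
ft_force: [1.5, 0.0, -0.1]
grip_width: 0.007
```

Request:
carry_out(increments=[0, 0, 0, 0, 2, 0, 0, 0, 0, 0, 0, 2, 0, 0, 0, 0, 0, 0, 0, 0, 0])

```text
time: 29.97
tcp_pos: [590.7, -198.6, 101.7]
ee_rot: [-0.073, 0.703, -0.703, 0.072]
ft_force: [0.8, -0.4, 0.2]
grip_width: 0.004
```

Request:
carry_out(increments=[0, 0, 0, 0.5, 2, 0, 0, 0, 0, 0, 0.5, 1, 0, 0, 0, 0, 0, 0, 0, 0, 0])

```text
time: 30.22
tcp_pos: [590.7, -198.6, 99.4]
ee_rot: [0.072, -0.703, 0.703, -0.072]
ft_force: [1.8, 0.9, 0.5]
grip_width: 0.005
```

Another malformed call was refused; nothing was touched. Now I'll rise and move above the bar.

Request:
carry_out(increments=[0, 0, 0, -3, 0, 0, 0, 0, 0, 0, 0, -25, 0, 0, 0, 0, 0, 0, -27, 0, 0, 0, 0, 0, 0, 0, 0, 0, 0, 0, 0, 13, 0, 0, 0, 0, 0, 0, 13, 0, 0, 0, 0, 0, 0, 0, 0, 0, 0, 0, 0, 0, 0, 10, 0, 0, 0, 0, 0, 0, 6, 0, 0, 0, 0, 0, 0, 0, 0, 0])

```text
time: 31.05
tcp_pos: [567.3, -202.2, 133.2]
ee_rot: [-0.074, 0.704, -0.703, 0.071]
ft_force: [-0.5, 0.1, -0.6]
grip_width: 0.005
```

Request:
carry_out(increments=[0, 0, 0, 0, 2, 0, 0, 0, 0, 0, 0, 2, 0, 0, 0, 0, 0, 0, 0, 0, 0])

```text
time: 31.3
tcp_pos: [568.3, -203.9, 131.9]
ee_rot: [0.072, -0.703, 0.704, -0.072]
ft_force: [-1.1, 0.2, 1.9]
grip_width: 0.005
```

Request:
carry_out(increments=[0, 0, 0, 0, 2, 0, 0, 0, 0, 0, 0, 2, 0, 0, 0, 0, 0, 0, 0, 0, 0])

```text
time: 31.55
tcp_pos: [567.9, -204.6, 128.6]
ee_rot: [0.072, -0.703, 0.704, -0.072]
ft_force: [-3.6, 0.0, 7.0]
grip_width: 0.001
```

Request:
carry_out(increments=[0, 0, 0, 1, 2, 0, 0, 0, 0, 0, 1, 2, 0, 0, 0, 0, 0, 0, 0, 0, 0])

```text
time: 31.8
tcp_pos: [563.9, -205.4, 124.8]
ee_rot: [-0.073, 0.704, -0.703, 0.071]
ft_force: [-7.9, 0.7, 11.9]
grip_width: 0.006
```

Request:
carry_out(increments=[0, 0, 0, 1, 2, 0, 0, 0, 0, 0, 1, 2, 0, 0, 0, 0, 0, 0, 0, 0, 0])

```text
time: 32.05
tcp_pos: [560.2, -206.2, 120.7]
ee_rot: [-0.074, 0.704, -0.703, 0.069]
ft_force: [-10.7, -0.1, 14.6]
grip_width: 0.005
```

The tip is sliding off towards the horn. I'll lift and shift it back over the bar's centre.

Request:
carry_out(increments=[0, 0, 0, 0, -12, 0, 0, 0, 0, 0, 0, -8, 0, 0, 0, 0, 0, -8, 0, 0, 0, 0, 0, 0, -5, 0, 0, 0, 0, 0, 0, 0, 0, 0, 0, 0, 0, 0, 0, 0, 0, 0])

```text
time: 32.55
tcp_pos: [577.0, -200.9, 138.7]
ee_rot: [0.073, -0.703, 0.703, -0.072]
ft_force: [0.1, -0.1, 0.7]
grip_width: 0.005
```

```bash
python3 - <<'E'
from h import *
a=np.radians(11.6);ex=np.array([np.cos(a),np.sin(a)]);ey=np.array([-ex[1],ex[0]]);o=np.array([627.2,-191.7])
t=monitor.get_state()['tcp_pos'];print('tcp local',(t[:2]-o)@ex,(t[:2]-o)@ey,t[2]-50)
P=pts(cam('scene'));L=np.stack([(P[...,:2]-o)@ex,(P[...,:2]-o)@ey,P[...,2]-50],-1).reshape(-1,3)
for s in(-1,1):
    q=L[(L[:,1]*s>14)&(L[:,1]*s<28)&(L[:,2]>62)&(L[:,2]<112)&(L[:,0]<-25)&(L[:,0]>-85)];print(s,len(q),np.median(q,0).round(1),q.std(0).round(1))
q=L[(abs(L[:,1])<10)&(L[:,2]>78)&(L[:,2]<140)&(L[:,0]<-20)&(L[:,0]>-95)]
print(q[np.argsort(q[:,2])][:25].round().astype(int).tolist())
E
```

```text
tcp local -50.98651571875088 1.089458000192446 88.69921907968984
-1 19 [-56.  -23.6  86. ] [8.1 4.4 7.9]
1 14 [-57.4  21.1  87.1] [2.6 4.2 2.2]
[[-57, -2, 81], [-58, 1, 81], [-56, 5, 83], [-57, -5, 85], [-53, 9, 85], [-55, -8, 85], [-58, 4, 85], [-56, 2, 86], [-54, -1, 87], [-58, -5, 88], [-60, 7, 88], [-63, -4, 88], [-53, 9, 88], [-63, 0, 89], [-61, -6, 89], [-56, 2, 89], [-56, -1, 89], [-61, 4, 91], [-52, -6, 91], [-54, 6, 91], [-40, 9, 107], [-44, 2, 108], [-42, 5, 109], [-40, -3, 109], [-46, -2, 109]]
```

Request:
carry_out(increments=[0, 0, 0, 9, 0, 0, 0, 0, 0, 0, 0, 6, 0, 0, 0, 0, 0, 0, 6, 0, 0, 0, 0, 0, 0, 3, 0, 0, 0, 0, 0, 0, 0, 0, 0])

```text
time: 33.02
tcp_pos: [567.1, -202.9, 123.2]
ee_rot: [-0.073, 0.704, -0.703, 0.072]
ft_force: [0.1, -0.4, -0.1]
grip_width: 0.002
```

Request:
carry_out(increments=[0, 0, 0, 0.7, 1, 0, 0, 0, 0, 0, 0.7, 1, 0, 0, 0, 0, 0, 0, 0, 0, 0])

```text
time: 33.27
tcp_pos: [566.4, -203.7, 122.4]
ee_rot: [-0.072, 0.703, -0.703, 0.072]
ft_force: [-0.2, 0.9, 0.2]
grip_width: 0.003
```

Request:
carry_out(increments=[0, 0, 0, 0.7, 1, 0, 0, 0, 0, 0, 0.7, 1, 0, 0, 0, 0, 0, 0, 0, 0, 0])

```text
time: 33.52
tcp_pos: [565.6, -204.0, 120.9]
ee_rot: [0.072, -0.703, 0.703, -0.073]
ft_force: [-0.0, 1.1, 1.8]
grip_width: 0.009
```

Request:
carry_out(increments=[0, 0, 0, 0.7, 1, 0, 0, 0, 0, 0, 0.7, 1, 0, 0, 0, 0, 0, 0, 0, 0, 0])

```text
time: 33.77
tcp_pos: [563.9, -204.4, 118.8]
ee_rot: [0.072, -0.703, 0.703, -0.072]
ft_force: [-0.1, 0.4, 4.2]
grip_width: 0.004
```

Request:
carry_out(increments=[0, 0, 0, 0.7, 1, 0, 0, 0, 0, 0, 0.7, 1, 0, 0, 0, 0, 0, 0, 0, 0, 0])

```text
time: 34.02
tcp_pos: [562.1, -204.7, 116.6]
ee_rot: [-0.072, 0.703, -0.703, 0.072]
ft_force: [-1.4, 0.0, 4.9]
grip_width: 0.003
```

Request:
carry_out(increments=[0, 0, 0, 0.7, 1, 0, 0, 0, 0, 0, 0.6, 1, 0, 0, 0, 0, 0, 0, 0, 0, 0])

```text
time: 34.27
tcp_pos: [560.5, -205.0, 114.5]
ee_rot: [-0.072, 0.704, -0.703, 0.072]
ft_force: [-2.1, 0.8, 5.8]
grip_width: 0.004
```

Request:
carry_out(increments=[0, 0, 0, 0.6, 1, 0, 0, 0, 0, 0, 0.6, 1, 0, 0, 0, 0, 0, 0, 0, 0, 0])

```text
time: 34.52
tcp_pos: [559.1, -205.3, 112.4]
ee_rot: [-0.072, 0.704, -0.703, 0.072]
ft_force: [-2.2, -0.1, 5.1]
grip_width: 0.002
```

Request:
carry_out(increments=[0, 0, 0, 0.6, 1, 0, 0, 0, 0, 0, 0.6, 1, 0, 0, 0, 0, 0, 0, 0, 0, 0])

```text
time: 34.77
tcp_pos: [557.7, -205.6, 110.4]
ee_rot: [-0.073, 0.704, -0.703, 0.071]
ft_force: [-2.9, -0.5, 5.4]
grip_width: 0.01
```

Request:
carry_out(increments=[0, 0, 0, 0.3, 1, 0, 0, 0, 0, 0, 0, 0, 0, 0])

```text
time: 34.93
tcp_pos: [557.1, -205.8, 109.3]
ee_rot: [-0.073, 0.704, -0.703, 0.071]
ft_force: [-3.2, 1.0, 6.3]
grip_width: 0.005
```

Request:
carry_out(increments=[0, 0, 0, 0.3, 1, 0, 0, 0, 0, 0, 0, 0, 0, 0])

```text
time: 35.1
tcp_pos: [556.8, -205.9, 108.8]
ee_rot: [-0.073, 0.704, -0.703, 0.071]
ft_force: [-4.9, 0.5, 8.1]
grip_width: 0.003
```

Request:
carry_out(increments=[0, 0, 0, 0, 1, 0, 0, 0, 0, 0, 0, 0, 0, 0])

```text
time: 35.27
tcp_pos: [556.8, -206.0, 108.6]
ee_rot: [-0.073, 0.704, -0.703, 0.071]
ft_force: [-5.5, 1.8, 13.8]
grip_width: 0.002
```

Request:
carry_out(increments=[0, 0, 0, 0, 1, 0, 0, 0, 0, 0, 0, 0, 0, 0])

```text
time: 35.43
tcp_pos: [556.9, -206.0, 108.4]
ee_rot: [-0.073, 0.704, -0.703, 0.071]
ft_force: [-8.2, 2.2, 18.6]
grip_width: 0.009
```

It stopped hard at 108.5, as expected for t = 0. Retreating and checking.

Request:
carry_out(increments=[0, 0, 0, 0, -5, 0, 0, 0, 0, 0, 0, -25, 0, 0, 0, 0, 0, 0, -30, 0, 0, 0, 0, 0, 0, -30, 0, 0, 0, 0, 0, 0, 0, -30, 0, 0, 0, 0, 0, 0, -35, 0, 0, 0, 0, 0, 0, -35, 0, 0, 0, 0, 0, 0, -35, 0, 0, 0, 0, 0, 0, -35, 0, 0, 0, 0, 0, 0, -30, 0, 0, 0, 0, 0, 0, 0, 0])

```text
time: 36.35
tcp_pos: [515.9, -1.4, 195.4]
ee_rot: [-0.077, 0.704, -0.702, 0.075]
ft_force: [1.0, 0.4, -1.1]
grip_width: 0.003
```

Request:
carry_out(increments=[0, 0, 0, 0, 0, 0, 0, 0, 0, 0, 0, 0, 0, 0])

```text
time: 36.52
tcp_pos: [517.3, -10.2, 196.1]
ee_rot: [0.072, -0.703, 0.704, -0.072]
ft_force: [-0.4, 0.4, -0.2]
grip_width: 0.003
```

```bash
python3 meas3.py 64 s9.png; python3 -c "
import cv2,numpy as np
a=cv2.imread('pics/scene7.png')[125:235,115:255];b=cv2.imread('pics/top7.png')[140:250,260:400]
cv2.imwrite('pics/fin.png',cv2.resize(np.hstack([a,b]),(800,314),interpolation=cv2.INTER_CUBIC))"
```

```text
scene head 168 med [-11.2  -0.5  53. ] p3 [-39.8 -20.5  50.7] p97 [18.4 20.5 55.5]
  slope deg x,y [-0.04  1.23] z at 0 53.1
scene boom 66 med [-91.3   0.8  43.2] p3 [-137.8  -10.6   40.3] p97 [-65.1  11.4  45.2]
scene bar 50 med [-65.7   1.9  75.3] p3 [-70.9 -21.9  69.4] p97 [-59.9  23.8  79.3]
scene front 167 med [25.3 -0.2 26.7] p3 [ 21.6 -20.    6.3] p97 [29.  21.1 49. ]
top head 253 med [-12.9   0.3  55.4] p3 [-43.  -20.2  51. ] p97 [17.8 20.8 59.4]
  slope deg x,y [1.04 1.91] z at 0 55.5
top boom 157 med [-104.9   -0.    44.9] p3 [-136.3  -11.2   39.8] p97 [-71.7  11.5  48.9]
top bar 52 med [-69.   -0.7  80. ] p3 [-73.1 -22.7  74.8] p97 [-63.9  23.8  85. ]
t 36.6167 tcp [517.5 -11.4 196.3] jaw -78.4 y-axis [-0.    -0.001 -1.   ] F [-0.4 -0.6 -0.1] q7 -1.36
 turn [-0.05 -0.04  0.02] shift [-121.2   66.3  198.7] |world d| [ 158.6 -170.3  -66.3]
```

View pics/fin.png

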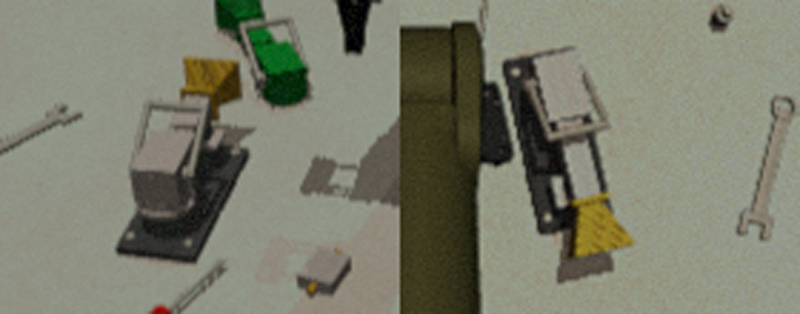

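Bar at x = -69 with its top at about 79, so the handle is fully down. The y slopes look like noise, but I'll average a few frames to check roll before handing in.

```bash
python3 - <<'E'
from h import *
a=np.radians(11.6);ex=np.array([np.cos(a),np.sin(a)]);ey=np.array([-ex[1],ex[0]]);o=np.array([627.2,-191.7])
for n in('scene','top'):
    H=[];B=[]
    for k in range(8):
        P=pts(cam(n));L=np.stack([(P[...,:2]-o)@ex,(P[...,:2]-o)@ey,P[...,2]-50],-1).reshape(-1,3)
        H.append(L[(abs(L[:,2]-54)<9)&(abs(L[:,1])<18)&(L[:,0]>-35)&(L[:,0]<15)])
        B.append(L[(L[:,2]>-45)&(L[:,2]<-30)&(abs(L[:,1])<38)&(L[:,0]>-85)&(L[:,0]<-40)])
    for k,h in(('head',np.vstack(H)),('base',np.vstack(B))):
        if len(h)>50:
            p=np.linalg.lstsq(np.column_stack([h[:,:2],np.ones(len(h))]),h[:,2],rcond=None)[0];print(n,k,len(h),np.degrees(p[:2]).round(2),p[2].round(1))
E
```

```text
scene head 848 [0.   0.86] 53.0
scene base 450 [-0.56  1.18] -40.7
top head 1356 [0.13 0.63] 55.7
top base 976 [-0.02 -0.77] -36.7
```

```bash
python3 -c "
from workcell import job; print(job.hand_in())"
```

```text
the job is handed in; nothing more can be done
None
```

The coupler is on the stand, pushed fully home and locked with the handle down. The job is handed in at about 37 s of the 72 s limit, with the gripper well clear of everything.

**What I did:** I raised the handle to its stop, lifted the coupler by its boom, and lowered it over the ball with its foot on the rest. I then pushed on the head pad until it stopped hard, and pressed the handle down to its stop.

**Last checks**
- **Handle:** the bar is at x ≈ -69 mm, z ≈ 74 mm of the coupler, which is fully down. It stopped hard, with force rising from 8 to 19 N with almost no further travel.
- **Height and level:** measured heights fit a coupler standing flush. Head-top tilt along the boom is 0.0–0.1°.
- **Roll:** this reading is less certain, at 0.6–0.9°. In the scene view the fixed base plate tilts by a similar amount (1.2°), so I put it down to calibration. The top view's base reading (-0.8°) does not support that explanation.

**What went wrong or disagreed**
- **Finger tips:** they sat about 19 mm above the reported TCP height, so my first grasp closed just above the bar. I felt for the bar and corrected for it.
- **Home push:** it peaked at about 25 N, slightly over the 12–22 N stated. The coupler was already on its stop.
- **Handle press:** the first press slipped towards the horn at about 18 N, so I repositioned and pressed again.
- **Refused calls:** two of my move calls were malformed and refused. The moves that followed them touched nothing significant; the highest force reading was about 2 N.

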